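# Load the wiper-connector nest under the swing lamp

### The job

Swing the bench lamp aside, to either side, until no part of it is above the sloping nest. Then lay the two connectors from the tray into the nest's two pockets, one in each, right side up and flat on the pocket floor, and finally swing the lamp back so that its head is centred over the nest. Leave the bowl, the screwdriver and the jar where they are.

Things in the scene. Friction and masses are not known exactly. Their poses are not given: they have to be found in the camera images.
- lamp_arm (a joint): lamp arm angle about its upright hinge. 0: head straight over the nest; positive swings the head counter-clockwise seen from above (towards the robot's left, +y, when the station is square to it), negative the other way; stops at +-1.35. The head is wholly clear of the nest beyond +-0.83. It stays where it is left (about 1 N at the handle)
- lamp_hinge (a point): point on the upright hinge axis of the lamp arm, at the arm's mid height, 173 above the bench. The post below it is 26 in diameter, 170 from the nest middle, on the robot's side of the nest
- lamp_head (a point): centre of the lamp head, a white disc 100 in diameter and 20 thick, 170 from the hinge axis; underside 163, top 183 above the bench
- lamp_handle (a point): middle of the grip zone of the lamp's upright black round handle: 24 in diameter, stands 62 high on the head's top (182 to 244 above the bench), this point 219 above the bench and 205 from the hinge axis
- nest: aluminium plate 150 x 150 x 22 sloping 30 degrees, made to be worked from the far side of the bench: its low edge is away from the robot, its high edge (about 120 above the bench) towards it. Origin: centre of its underside; its z is square to the plate's face, its x runs up the slope, towards the robot, its y is level. Two pockets in the face, 64 apart along x
- nest_middle (a point): centre of the nest plate's upper face, between the two pockets
- nest_hole0 (a point): centre of the mouth of the lower pocket (in the face of the plate, axes as the nest): pocket 34 along the nest's x, 117 along its y, 12 deep, rim chamfered 3. A seated connector lies with its long side along the nest's y and stands 22 out of the face
- nest_hole1 (a point): centre of the mouth of the upper pocket, same size
- connector_a: black wiper-blade connector, a stepped bar 110 long (its x) x 28 wide (its y) x 34 high (its z): lower part 110 x 28 x 18, on it a centred block 76 x 28 x 16, so at the middle it is 34 high; same end for end; about 90 g. Origin: centre of its underside. Lies flat in the tray at the start
- connector_b: black wiper-blade connector, a stepped bar 110 long (its x) x 28 wide (its y) x 34 high (its z): lower part 110 x 28 x 18, on it a centred block 76 x 28 x 16, so at the middle it is 34 high; same end for end; about 90 g. Origin: centre of its underside. Lies flat in the tray at the start
- tray: fixed open grey tray 200 (x) x 250 (y) x 25 high, walls and floor 5 thick; origin: centre of its underside. It stands left or right of the nest
- bowl: steel bowl of small clips, 196 in diameter, 62 high, on the other side of the nest from the tray; not to be moved. Origin: centre of its underside
- screwdriver: screwdriver 160 long lying on the bench; not to be moved. Origin: its middle, underside
- jar: closed jar 64 in diameter, 85 high; not to be moved. Origin: centre of its underside
Not all that is in view belongs to the job. What is shaped like the connector_a but yellow is not meant. Leave any brown look-alike of the connector_b alone.

How it is judged:
On the way, in this order (a step that is already met when the one before it is completed fails the run):
1. the lamp is swung clear of the nest: arm angle beyond 0.82 rad to either side ((value of joint lamp_arm above 0.82 rad or value of joint lamp_arm below -0.82 rad)), for 0.2 s.
2. with the lamp still clear, one connector lies seated in each pocket ((value of joint lamp_arm above 0.82 rad or value of joint lamp_arm below -0.82 rad) and (((x of connector_a in the frame of nest_hole0 between -0.006 and 0.006 m and y of connector_a in the frame of nest_hole0 between -0.007 and 0.007 m and z of connector_a in the frame of nest_hole0 between -0.016 and -0.008 m and angle between the z axis of connector_a and the z axis of nest, either way round below 0.12 rad and angle between the x axis of connector_a and the y axis of nest, either way round below 0.12 rad) and (x of connector_b in the frame of nest_hole1 between -0.006 and 0.006 m and y of connector_b in the frame of nest_hole1 between -0.007 and 0.007 m and z of connector_b in the frame of nest_hole1 between -0.016 and -0.008 m and angle between the z axis of connector_b and the z axis of nest, either way round below 0.12 rad and angle between the x axis of connector_b and the y axis of nest, either way round below 0.12 rad)) or ((x of connector_a in the frame of nest_hole1 between -0.006 and 0.006 m and y of connector_a in the frame of nest_hole1 between -0.007 and 0.007 m and z of connector_a in the frame of nest_hole1 between -0.016 and -0.008 m and angle between the z axis of connector_a and the z axis of nest, either way round below 0.12 rad and angle between the x axis of connector_a and the y axis of nest, either way round below 0.12 rad) and (x of connector_b in the frame of nest_hole0 between -0.006 and 0.006 m and y of connector_b in the frame of nest_hole0 between -0.007 and 0.007 m and z of connector_b in the frame of nest_hole0 between -0.016 and -0.008 m and angle between the z axis of connector_b and the z axis of nest, either way round below 0.12 rad and angle between the x axis of connector_b and the y axis of nest, either way round below 0.12 rad)))), for 0.2 s.
At the end, for the whole second after the job is handed in: One connector in each pocket, either way round: on the pocket floor within 4 mm, within 6 mm along the slope and 7 mm across of its centre, right side up and square within 0.12 rad; lamp head's centre within 30 mm, seen from above, of the nest's middle; all at rest ((((x of connector_a in the frame of nest_hole0 between -0.006 and 0.006 m and y of connector_a in the frame of nest_hole0 between -0.007 and 0.007 m and z of connector_a in the frame of nest_hole0 between -0.016 and -0.008 m and angle between the z axis of connector_a and the z axis of nest, either way round below 0.12 rad and angle between the x axis of connector_a and the y axis of nest, either way round below 0.12 rad) and (x of connector_b in the frame of nest_hole1 between -0.006 and 0.006 m and y of connector_b in the frame of nest_hole1 between -0.007 and 0.007 m and z of connector_b in the frame of nest_hole1 between -0.016 and -0.008 m and angle between the z axis of connector_b and the z axis of nest, either way round below 0.12 rad and angle between the x axis of connector_b and the y axis of nest, either way round below 0.12 rad)) or ((x of connector_a in the frame of nest_hole1 between -0.006 and 0.006 m and y of connector_a in the frame of nest_hole1 between -0.007 and 0.007 m and z of connector_a in the frame of nest_hole1 between -0.016 and -0.008 m and angle between the z axis of connector_a and the z axis of nest, either way round below 0.12 rad and angle between the x axis of connector_a and the y axis of nest, either way round below 0.12 rad) and (x of connector_b in the frame of nest_hole0 between -0.006 and 0.006 m and y of connector_b in the frame of nest_hole0 between -0.007 and 0.007 m and z of connector_b in the frame of nest_hole0 between -0.016 and -0.008 m and angle between the z axis of connector_b and the z axis of nest, either way round below 0.12 rad and angle between the x axis of connector_b and the y axis of nest, either way round below 0.12 rad))) and horizontal distance between lamp_head and nest_middle below 0.03 m and velocity of joint lamp_arm between -0.05 and 0.05 rad/s and linear speed of each of connector_a, connector_b below 0.02 m/s); the robot touches nothing.
It fails at once if the steel bowl is moved more than 30 mm (distance of bowl from where it was at the start of the episode above 0.03 m).
It fails at once if the screwdriver is moved more than 30 mm (distance of screwdriver from where it was at the start of the episode above 0.03 m).
It fails at once if the jar is moved more than 30 mm (distance of jar from where it was at the start of the episode above 0.03 m).
It also fails if it takes over 72 s, if anything falls off the work surface, if the arm or the gripper's body presses on something with over 40 N, if the wrist force passes 120 N, or if a joint passes its speed limit or range.

### The arm

A 6-joint arm with a two-finger parallel gripper is mounted at the origin on the work surface. World frame = base frame: x ahead of the robot, y to its left, z up, the work surface at z = 0. Lengths are in m, angles in rad, forces in N, time in s.
With the tool pointing down it reaches from about 0.35 to 0.975 m from the base axis. Payload 4.9 kg.
Tool frame: the origin (TCP) lies on the centre line of the jaws, within the pads' length; the fingertips stand 19 mm ahead of it and the grasp point (between the pads) is the TCP; z points along the fingers, y is the line along which they close (so a half turn about z gives the same grasp; the last joint's range is limited). The gripper opens to 85 mm and grips with 20 to 120 N. Pads are 22 mm wide; open, the fingers measure 114 mm over their backs; the gripper's body (76 mm by 85 mm) begins 54 mm behind the grasp point. The pads swing forward as they close: fully open they stand 13 mm farther back than shut.
Start: joints at [1.226, 0.053, 1.613, -0, 1.476, -0.119], TCP at [0.14, 0.609, 0.25] pointing down, gripper open.
Joint ranges: [-3.01, 3.01], [-1.01, 2.22], [0.06, 2.58], [-1.02, 4.17], [0.09, 2.62], [-3.14, 3.14]. Speed limits (rad/s): [2.57, 2.57, 3.14, 3.14, 3.14, 3.14].

### API

Orientations are given as a unit quaternion [w, x, y, z].
In Python, from plant import state, grab_frame, ticket, spotter gives the robot as it stands.
- The arm moves only by the tool apply_moves, never from a script. Its argument "series" is a list of rows, each an object of numbers: "jaw": the closure, from 0 (fully open) to 1 (shut); "dx", "dy", "dz": the shift along the tool's x, y, z in mm; "turn": the turn about the tool's z in rad. A call has 1 to 5 rows; each row is the pose to reach, as a shift and turn from the pose commanded when the call began, along the tool's axes at that moment; what a row does not reach only later rows make up. A row lasts 1/12 s, in which the tool goes at most 41.7 mm and 7.16 degrees, less where a joint would pass 70% of its speed; a pose out of reach is approached as far as the arm can. A call with a gripper value outside its range is refused whole. The fingers move at their own pace and stop on an object; the grip force is fixed at half the most. Time passes only in rows, so rows that repeat a pose let the fingers close. It gives the time, the measured TCP pose, the force, the opening and the grip force at its end, in the units of the state.
- state(): the state, without advancing time (a new reading comes with each control period).
- grab_frame(name): name is "scene" or "top"; returns a dict with "pixels" (420x560x3 uint8, red, green, blue), "mtx" (3x3 intrinsics, pixels), "dist_coeffs" ([k1, k2, p1, p2, k3] as OpenCV has them; the pictures are not rectified), "camera_from_world" (4x4, takes a point from world to camera coordinates). Camera axes: x right, y down, z forward; pixel columns grow to the right and rows downward; lengths in m; the calibration is good to about 2 mm. A picture is of the moment at which its call begins. There is no depth.
- ticket.job_done(): hands the job in; it is judged then, once.
Trained networks look in a picture, given as the dict that the camera call returned (one of the last four; its "shot" number tells which), for a name from the list of things; names that differ only in an ending like _2 or _b are one class to them, and where a whole thing is asked for, a point or a joint stands for the part that bears it (a point fixed in the world has none). Each returns a list of dicts, best first, with "conf" (0 to 1); they miss things now and then, are a little off and sometimes report something else, mostly with a low value. They report only what shows in the picture. A call takes as long as a camera call. They do not tell look-alikes from the thing itself.
- spotter.outline_of(picture, target): "region" (420x560 bool, what is visible of it) and "extent" ([left, top, right, bottom] in pixels, round what is visible of it).
The state is a dict: "time": time; "joint_pos": joint angles; "joint_vel": joint speeds; "joint_efforts": joint torques, N m; "tool_pos": TCP position; "tool_rot": TCP orientation; "contact_force": force on the tool from outside, world axes, zero at the start; "ft_torque": the same for the moment, N m; "gripper_width": opening from 0.0 (shut) to 1.0 (fully open); "grasp_force": force on a finger pad.
Only numpy, scipy, OpenCV 4.12 (cv2) and the standard library are available. Lean on these libraries where they do the work, as an engineer would, in place of code of your own. Each camera call takes 0.05 s, during which the arm holds its last target. There are 200 camera calls.

## Working session

There is one attempt and no reset: what is moved stays moved. The work goes in short steps, Python scripts to look and compute and a tool call to move; the robot and the scene stay as the last step left them, time stands still between calls to the robot, and variables do not carry over. Pictures are saved under pics/ and viewed, at most 10 in all, crops included, and the job is handed in when it is done.

Besides the shell and the picture viewer there is one more tool, called after "Call:" as a command line: name --argument value ..., lists and objects as JSON in quotes. apply_moves: Moves the arm, as the interface text tells. Its arguments: {"type":"object","properties":{"series":{"type":"array","items":{"type":"object","properties":{"jaw":{"type":"number"},"dx":{"type":"number"},"dy":{"type":"number"},"dz":{"type":"number"},"turn":{"type":"number"}}}}},"required":["series"]}

```bash
mkdir -p pics; cat > h.py <<'E'
from plant import state, grab_frame, ticket, spotter
import numpy as np, cv2
def save(f,n): cv2.imwrite('pics/'+n, f['pixels'][:,:,::-1])
def proj(f,P):
    M=np.array(f['camera_from_world']); r=cv2.Rodrigues(M[:3,:3])[0]
    return cv2.projectPoints(np.array(P,float).reshape(-1,3),r,M[:3,3],np.array(f['mtx']),np.array(f['dist_coeffs'],float))[0].reshape(-1,2)
def ray(f,uv):
    M=np.array(f['camera_from_world']); n=cv2.undistortPoints(np.array(uv,float).reshape(-1,1,2),np.array(f['mtx']),np.array(f['dist_coeffs'],float)).reshape(-1,2)
    R=M[:3,:3]; c=-R.T@M[:3,3]; d=np.c_[n,np.ones(len(n))]@R
    return c,d
def atz(f,uv,z):
    c,d=ray(f,uv); return c+d*((z-c[2])/d[:,2])[:,None]
E
python3 - <<'E'
from h import *
a=grab_frame('top'); b=grab_frame('scene')
save(a,'t0.png'); save(b,'s0.png')
for n,f in(('top',a),('scene',b)):
    M=np.array(f['camera_from_world']); print(n,(-M[:3,:3].T@M[:3,3]).round(3), np.array(f['mtx']).round(1).tolist())
    for t in ['connector_a','lamp_head','lamp_handle','nest','tray','bowl','screwdriver','jar']:
        for o in spotter.outline_of(f,t):
            m=o['region']; v,u=np.nonzero(m)
            print(t,round(o['conf'],2),np.round(o['extent']).tolist(),m.sum(),round(u.mean(),1),round(v.mean(),1),f['pixels'][m].mean(0).round())
print(state())
E
```

```text
top [0.262 0.057 1.406] [[446.2, 0.0, 276.2], [0.0, 446.2, 213.0], [0.0, 0.0, 1.0]]
connector_a 0.8 [176.0, 211.0, 194.0, 248.0] 367 184.9 228.7 [105. 109. 109.]
connector_a 0.67 [199.0, 274.0, 230.0, 301.0] 305 212.7 290.0 [253. 252. 139.]
connector_a 0.59 [220.0, 210.0, 234.0, 244.0] 303 222.9 227.6 [116. 120. 120.]
connector_a 0.51 [140.0, 161.0, 174.0, 183.0] 322 158.1 169.1 [131. 104.  84.]
lamp_head 0.61 [250.0, 170.0, 306.0, 251.0] 1462 275.8 201.8 [213. 216. 210.]
lamp_head 0.39 [358.0, 200.0, 425.0, 258.0] 3036 389.6 228.5 [166. 171. 169.]
lamp_handle 0.79 [254.0, 167.0, 304.0, 250.0] 1343 275.3 200.9 [215. 218. 212.]
nest 0.72 [264.0, 169.0, 315.0, 212.0] 1132 294.9 190.7 [201. 202. 207.]
tray 0.87 [161.0, 193.0, 249.0, 260.0] 4443 203.5 227.7 [191. 197. 199.]
tray 0.67 [251.0, 168.0, 306.0, 250.0] 1528 275.8 202.0 [211. 215. 209.]
bowl 0.61 [356.0, 200.0, 422.0, 258.0] 3097 389.9 228.8 [167. 172. 170.]
bowl 0.43 [375.0, 146.0, 395.0, 191.0] 245 385.0 160.7 [236. 107. 101.]
screwdriver 0.64 [380.0, 145.0, 393.0, 178.0] 225 385.2 158.3 [233.  92.  86.]
jar 0.75 [200.0, 137.0
[... 1129 characters left out ...]
joint_pos': array([ 1.22597126e+00,  5.26764335e-02,  1.61290313e+00,  2.60426776e-06,
        1.47601420e+00, -1.19010636e-01]), 'joint_vel': array([ 0.00023452,  0.00037841,  0.00058731,  0.00026769, -0.00271489,
        0.00013473]), 'joint_efforts': array([ 6.68702778e-04, -3.93692601e+01, -3.70462167e+01, -6.46021817e-05,
        4.84866086e-04, -8.59644675e-07]), 'tool_pos': array([0.13993492, 0.60910874, 0.25031633]), 'tool_rot': array([-1.38827849e-06,  1.12667600e-01,  9.93632735e-01, -2.38515244e-07]), 'contact_force': array([-0.83220305,  0.00809766, -0.46693379]), 'ft_torque': array([-0.02571397,  0.06051924, -0.01126626]), 'grasp_force': 0.0, 'gripper_width': 1.0009459410066266}
```

View pics/t0.png

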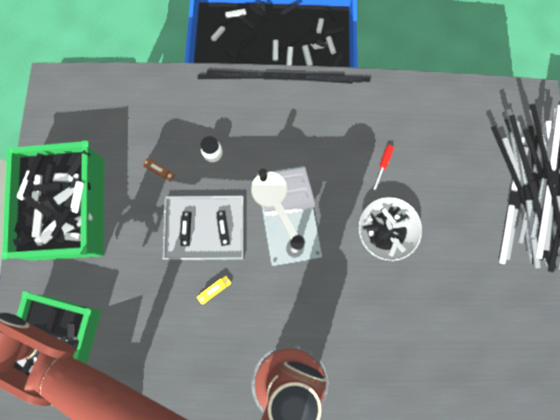

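View pics/s0.png

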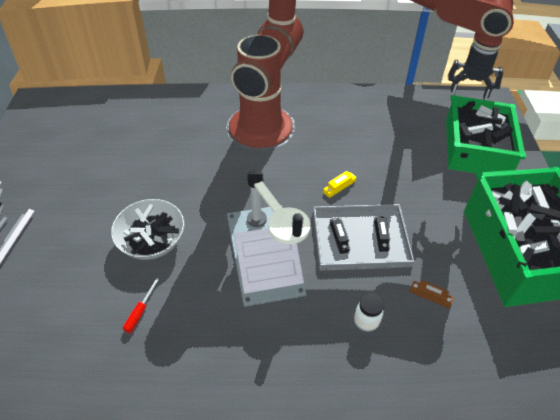

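Top view: tray at (204,228) with two black connectors (185,229) and (223,228). The lamp head is at (268,188), the handle at (263,174) and the post at (297,243). The nest spans about (262-321, 168-265), with the bowl at (390,229). Next, zoomed crops.

```bash
python3 - <<'E'
from h import *
a=cv2.imread('pics/t0.png'); b=cv2.imread('pics/s0.png')
def crop(i,x,y,w,h,k,n):
    c=cv2.resize(i[y:y+h,x:x+w],None,fx=k,fy=k,interpolation=cv2.INTER_CUBIC)
    for t in range((-x)%10,w,10): cv2.putText(c,str(x+t),(t*k,8),0,.3,(0,0,255),1); cv2.line(c,(t*k,10),(t*k,14),(0,0,255),1)
    for t in range((-y)%10,h,10): cv2.putText(c,str(y+t),(0,t*k),0,.3,(0,0,255),1)
    cv2.imwrite('pics/'+n,c)
crop(a,160,160,165,110,4,'t0c.png'); crop(b,225,165,190,140,4,'s0c.png')
E
```

```text
(no output)
```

View pics/t0c.png

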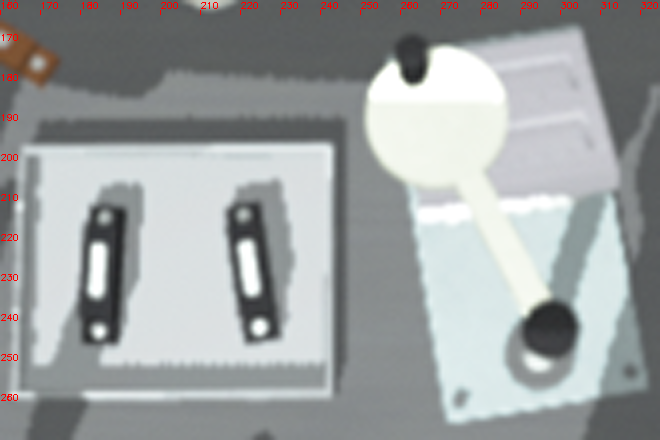

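View pics/s0c.png

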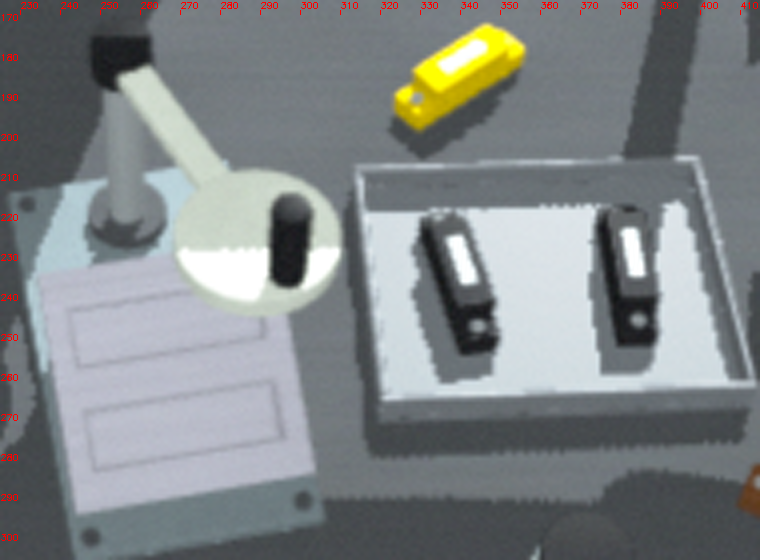

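```bash
cat > fit.py <<'E'
from h import *
from scipy.optimize import least_squares
a=grab_frame('top'); b=grab_frame('scene')
def T(p,tilt):
    x,y,z,w=p; c,s=np.cos(w),np.sin(w)
    # nest: x towards robot (-X at w=0) up the slope; y level; z normal
    h=np.array([-c,-s,0]); ex=np.cos(tilt)*h+np.sin(tilt)*np.array([0,0,1]); ez=-np.sin(tilt)*h+np.cos(tilt)*np.array([0,0,1.]); ey=np.cross(ez,ex)
    return np.array([x,y,z]),np.c_[ex,ey,ez]
H=.0205;W=.0615
# local pts; nest y = -Y world at w=0 
S=[((.075,.075),(234.5,233.5)),((-.075,.075),(244.5,293.75)),((-.075,-.075),(304,283.5)),
((.032+H,W),(242.25,242.75)),((.032-H,W),(245.25,257)),((.032-H,-W),(291.25,250)),
((-.032+H,W),(246,268)),((-.032-H,W),(249.25,282.75)),((-.032-H,-W),(296,274)),((-.032+H,-W),(293.25,260))]
Tt=[((-.075,.075),(305.5,167)),((.075,.075),(315,207)),((.075,-.075),(263.75,214))]
def res(p):
    o,R=T(p,np.pi/6); r=[]
    for f,L in((b,S),(a,Tt)):
        P=np.array([o+R@[l[0],l[1],0] for l,_ in L]); r.append((proj(f,P)-[u for _,u in L]).ravel())
    return np.concatenate(r)
s=least_squares(res,[.55,0,.082,0],loss='soft_l1'); p=s.x
print('nest',p.round(4)); print(s.fun.reshape(-1,2).round(1).tolist())
o,R=T(p,np.pi/6)
for i,x in((0,-.032),(1,.032)): print('hole',i,(o+R@[x,0,0]).round(4))
def tri(u,v):
    (c1,d1),(c2,d2)=ray(a,[u]),ray(b,[v]); A=np.c_[d1[0],-d2[0]]; t=np.linalg.lstsq(A,c2-c1,rcond=None)[0]
    q1=c1+t[0]*d1[0];q2=c2+t[1]*d2[0]; return ((q1+q2)/2).round(4),(q1-q2).round(4)
print('handle top',atz(a,[(262.75,170.5)],.244).round(4),atz(b,[(298,216)],.244).round(4),'bot',atz(b,[(297.2,236)],.182).round(4))
print('head',atz(a,[(269,188.75)],.183).round(4),atz(b,[(289.5,225.2)],.183).round(4))
print('hinge',atz(a,[(297.5,242)],.187).round(4),atz(b,[(255.5,177)],.187).round(4))
for n,e,l,sc,sl in(('A',[(186.25,213.75),(184.5,242.5)],(184.5,227.5),(384.5,245),(383,228)),('B',[(220.75,213.5),(224.75,241.75)],(222.2,227),(344.5,246.5),(340.5,230))):
    E=atz(a,e,.023); d=E[0]-E[1]; print(n,E.round(4).tolist(),'mid',E.mean(0).round(4),'yaw',np.arctan2(d[1],d[0]).round(3),'scene far end',atz(b,[sc],.023).round(4),'label top',atz(a,[l],.039).round(4),'scene',atz(b,[sl],.039).round(4))
t=[(163+2.5,196.5),(243,196.2),(242.5,258.5),(164,258.8)]
print('tray',atz(a,t,.025).round(3).tolist())
E
python3 fit.py
```

```text
nest [0.5823 0.0299 0.0627 0.1986]
[[0.3, 0.6], [0.0, -0.5], [-0.7, -0.5], [-0.7, -0.7], [-1.1, 1.1], [0.8, 0.2], [-0.3, -0.9], [-0.9, 0.6], [0.5, 1.1], [0.4, -0.9], [-1.5, 4.2], [-1.4, -1.5], [0.3, -0.2]]
hole 0 [0.6094 0.0354 0.0467]
hole 1 [0.5551 0.0244 0.0787]
handle top [[0.596  0.0945 0.244 ]] [[0.5914 0.0955 0.244 ]] bot [[0.6005 0.0958 0.182 ]]
head [[0.5608 0.077  0.183 ]] [[0.5696 0.0786 0.183 ]]
hinge [[ 0.4118 -0.006   0.187 ]] [[ 0.4174 -0.0045  0.187 ]]
A [[0.5112, 0.3386, 0.023], [0.4198, 0.3383, 0.023]] mid [0.4655 0.3384 0.023 ] yaw 0.004 scene far end [[0.5123 0.3397 0.023 ]] label top [[0.4648 0.338  0.039 ]] scene [[0.4669 0.3392 0.039 ]]
B [[0.5152, 0.2293, 0.023], [0.4261, 0.2123, 0.023]] mid [0.4706 0.2208 0.023 ] yaw 0.188 scene far end [[0.5167 0.2309 0.023 ]] label top [[0.4699 0.2206 0.039 ]] scene [[0.4734 0.2222 0.039 ]]
tray [[0.565, 0.408, 0.025], [0.573, 0.161, 0.025], [0.375, 0.155, 0.025], [0.367, 0.399, 0.025]]
```

```bash
cat >> fit.py <<'E'
print('----')
for z in (.055,.0627,.07,.0825):
    g=lambda q: res([q[0],q[1],z,q[2]])
    s=least_squares(g,[.58,.03,.2]); print(z,s.x.round(4),s.cost.round(2),s.fun[20:].round(1))
def ov(f,img,zc,x,y,w,off,size,k):
    c=cv2.resize(img[off[1]:off[1]+size[1],off[0]:off[0]+size[0]],None,fx=k,fy=k,interpolation=cv2.INTER_CUBIC)
    o,R=T([x,y,zc,w],np.pi/6)
    for (cx,hx,hy,zz,col) in((0,.075,.075,0,(0,0,255)),(0,.075,.075,-.022,(0,200,255)),(.032,.017,.0585,0,(255,0,0)),(-.032,.017,.0585,0,(255,0,0))):
        P=[o+R@[cx+i*hx,j*hy,zz] for i,j in((1,1),(1,-1),(-1,-1),(-1,1))]
        cv2.polylines(c,[np.int32((proj(f,P)-off)*k)],True,col,1)
    return c
ims=[]
for z in(.0627,.0825):
    s=least_squares(lambda q: res([q[0],q[1],z,q[2]]),[.58,.03,.2]).x
    ims.append(np.vstack([ov(a,cv2.imread('pics/t0.png'),z,*s,np.array([250,160]),(80,65),5),ov(b,cv2.imread('pics/s0.png'),z,*s,np.array([228,225]),(80,55),5)]))
cv2.imwrite('pics/ov.png',np.hstack(ims))
E
python3 fit.py | sed -n '/----/,$p'
```

```text
----
0.055 [0.5791 0.0296 0.204 ] 27.03 [-1.7  5.7 -1.5 -0.1  0.6  1.5]
0.0627 [0.5827 0.0298 0.2017] 16.67 [-1.6  4.  -1.3 -1.7  0.5 -0.2]
0.07 [0.5862 0.03   0.1996] 17.56 [-1.4  2.3 -1.2 -3.3  0.3 -1.9]
0.0825 [0.5921 0.0302 0.1959] 44.27 [-1.1 -0.5 -1.  -6.   0.1 -4.7]
```

View pics/ov.png

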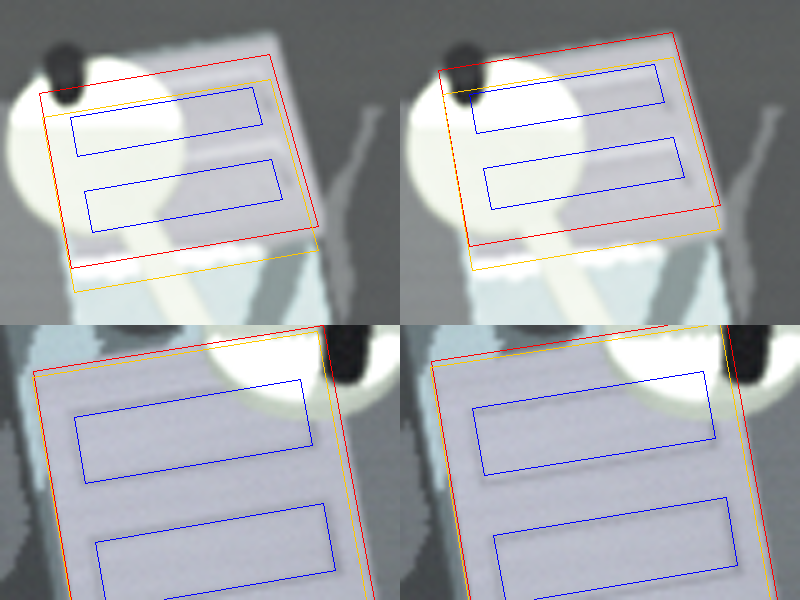

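The overlay shows the nest face centre near (0.59, 0.03, 0.082), with the station turned about 0.2 rad. The lamp angle is about +0.3. First move: go above the lamp handle.

Call:
apply_moves --series '[{"dx": -32, "dy": -23, "dz": -5, "jaw": 0}, {"dx": -64, "dy": -46, "dz": -10, "jaw": 0}, {"dx": -96, "dy": -69, "dz": -20, "jaw": 0}, {"dx": -128, "dy": -92, "dz": -30, "jaw": 0}, {"dx": -160, "dy": -115, "dz": -35, "jaw": 0}]'

```text
invalid input at $.series[0]: expected keys jaw, dx, dy, dz, turn
```

Call:
apply_moves --series '[{"dx": -32, "dy": -23, "dz": -3, "jaw": 0}, {"dx": -64, "dy": -46, "dz": -6, "jaw": 0}, {"dx": -96, "dy": -69, "dz": -9, "jaw": 0}, {"dx": -128, "dy": -92, "dz": -12, "jaw": 0}, {"dx": -160, "dy": -115, "dz": -15, "jaw": 0}]'

```text
invalid input at $.series[0]: expected keys jaw, dx, dy, dz, turn
```

Call:
apply_moves --series '[{"dx": -32, "dy": -23, "jaw": 0}, {"dx": -64, "dy": -46, "jaw": 0}, {"dx": -96, "dy": -69, "jaw": 0}, {"dx": -128, "dy": -92, "jaw": 0}, {"dx": -160, "dy": -115, "jaw": 0}]'

```text
invalid input at $.series[0]: expected keys jaw, dx, dy, dz, turn
```

Call:
apply_moves --series '[{"dx": -20, "dy": -14, "turn": -0.12, "jaw": 0}, {"dx": -40, "dy": -28, "turn": -0.24, "jaw": 0}, {"dx": -60, "dy": -42, "turn": -0.36, "jaw": 0}, {"dx": -78, "dy": -55, "turn": -0.48, "jaw": 0}, {"dx": -78, "dy": -55, "turn": -0.6, "jaw": 0}]'

```text
invalid input at $.series[0]: expected keys jaw, dx, dy, dz, turn
```

Call:
apply_moves --series '[{"turn": -0.12, "jaw": 0}, {"turn": -0.13, "jaw": 0}, {"turn": -0.13, "jaw": 0}]'

```text
invalid input at $.series[0]: expected keys jaw, dx, dy, dz, turn
```

All keys are needed in every row.

Call:
apply_moves --series '[{"dx": -32, "dy": -23, "dz": -5, "jaw": 0, "turn": 0}, {"dx": -64, "dy": -46, "dz": -10, "jaw": 0, "turn": 0}, {"dx": -96, "dy": -69, "dz": -20, "jaw": 0, "turn": 0}, {"dx": -128, "dy": -92, "dz": -30, "jaw": 0, "turn": 0}, {"dx": -160, "dy": -115, "dz": -35, "jaw": 0, "turn": 0}]'

```text
time: 1.52
tool_pos: [0.2711, 0.4601, 0.2868]
tool_rot: [0.001, 0.112, 0.994, 0.001]
contact_force: [-0.0, 0.9, 0.9]
gripper_width: 0.999
grasp_force: 0.0
```

Call:
apply_moves --series '[{"dx": -32, "dy": -23, "dz": -3, "jaw": 0, "turn": 0}, {"dx": -64, "dy": -46, "dz": -6, "jaw": 0, "turn": 0}, {"dx": -96, "dy": -69, "dz": -9, "jaw": 0, "turn": 0}, {"dx": -128, "dy": -92, "dz": -12, "jaw": 0, "turn": 0}, {"dx": -160, "dy": -115, "dz": -15, "jaw": 0, "turn": 0}]'

```text
time: 1.93
tool_pos: [0.4012, 0.3117, 0.3008]
tool_rot: [0.0, 0.113, 0.994, 0.0]
contact_force: [0.2, 0.5, 0.4]
gripper_width: 1.001
grasp_force: 0.0
```

Call:
apply_moves --series '[{"dx": -32, "dy": -23, "dz": 0, "jaw": 0, "turn": 0}, {"dx": -64, "dy": -46, "dz": 0, "jaw": 0, "turn": 0}, {"dx": -96, "dy": -69, "dz": 0, "jaw": 0, "turn": 0}, {"dx": -128, "dy": -92, "dz": 0, "jaw": 0, "turn": 0}, {"dx": -160, "dy": -115, "dz": 0, "jaw": 0, "turn": 0}]'

```text
time: 2.35
tool_pos: [0.5315, 0.1636, 0.3006]
tool_rot: [0.0, 0.113, 0.994, 0.0]
contact_force: [-0.7, -0.8, 0.5]
gripper_width: 1.003
grasp_force: 0.0
```

Call:
apply_moves --series '[{"dx": -20, "dy": -14, "dz": 0, "turn": -0.12, "jaw": 0}, {"dx": -40, "dy": -28, "dz": 0, "turn": -0.24, "jaw": 0}, {"dx": -60, "dy": -42, "dz": 0, "turn": -0.36, "jaw": 0}, {"dx": -78, "dy": -55, "dz": 0, "turn": -0.48, "jaw": 0}, {"dx": -78, "dy": -55, "dz": 0, "turn": -0.6, "jaw": 0}]'

```text
time: 2.77
tool_pos: [0.5961, 0.0913, 0.2999]
tool_rot: [0.0, -0.187, 0.982, -0.001]
contact_force: [-0.9, 0.4, -0.1]
gripper_width: 1.0
grasp_force: 0.0
```

Call:
apply_moves --series '[{"dx": 0, "dy": 0, "dz": 0, "turn": -0.12, "jaw": 0}, {"dx": 0, "dy": 0, "dz": 0, "turn": -0.13, "jaw": 0}, {"dx": 0, "dy": 0, "dz": 0, "turn": -0.13, "jaw": 0}]'

```text
time: 3.02
tool_pos: [0.5942, 0.0943, 0.3003]
tool_rot: [-0.0, -0.248, 0.969, 0.0]
contact_force: [0.5, 0.2, 0.1]
gripper_width: 1.001
grasp_force: 0.0
```

Call:
apply_moves --series '[{"dx": 0, "dy": 0, "dz": 40, "turn": 0, "jaw": 0}, {"dx": 0, "dy": 0, "dz": 78, "turn": 0, "jaw": 0}, {"dx": 0, "dy": 0, "dz": 78, "turn": 0, "jaw": 0.5}, {"dx": 0, "dy": 0, "dz": 78, "turn": 0, "jaw": 0.5}, {"dx": 0, "dy": 0, "dz": 78, "turn": 0, "jaw": 0.5}]'

```text
time: 3.43
tool_pos: [0.5949, 0.0946, 0.2243]
tool_rot: [0.001, -0.249, 0.968, -0.0]
contact_force: [0.4, 0.2, 1.0]
gripper_width: 0.606
grasp_force: 0.0
```

Call:
apply_moves --series '[{"dx": 1.5, "dy": -24.5, "dz": 0, "turn": 0.12, "jaw": 0.5}, {"dx": 6, "dy": -49, "dz": 0, "turn": 0.24, "jaw": 0.5}, {"dx": 13, "dy": -72, "dz": 0, "turn": 0.36, "jaw": 0.5}, {"dx": 23, "dy": -95, "dz": 0, "turn": 0.48, "jaw": 0.5}, {"dx": 36, "dy": -116, "dz": 0, "turn": 0.6, "jaw": 0.5}]'

```text
time: 3.85
tool_pos: [0.621, -0.0254, 0.2266]
tool_rot: [0.003, 0.051, 0.999, 0.0]
contact_force: [-0.5, 1.4, -0.5]
gripper_width: 0.502
grasp_force: 0.7
```

Call:
apply_moves --series '[{"dx": 1.5, "dy": -24.5, "dz": 0, "turn": 0.12, "jaw": 0.5}, {"dx": 6, "dy": -49, "dz": 0, "turn": 0.24, "jaw": 0.5}, {"dx": 13, "dy": -72, "dz": 0, "turn": 0.36, "jaw": 0.5}, {"dx": 23, "dy": -95, "dz": 0, "turn": 0.48, "jaw": 0.5}, {"dx": 36, "dy": -116, "dz": 0, "turn": 0.6, "jaw": 0.5}]'

```text
time: 4.27
tool_pos: [0.5735, -0.1382, 0.2267]
tool_rot: [0.004, 0.344, 0.939, 0.0]
contact_force: [0.8, 0.4, -1.2]
gripper_width: 0.499
grasp_force: 0.7
```

Call:
apply_moves --series '[{"dx": 1.5, "dy": -24.5, "dz": 0, "turn": 0.12, "jaw": 0.5}, {"dx": 6, "dy": -49, "dz": 0, "turn": 0.24, "jaw": 0.5}, {"dx": 9, "dy": -60, "dz": 0, "turn": 0.3, "jaw": 0.5}, {"dx": 9, "dy": -60, "dz": 0, "turn": 0.3, "jaw": 0.5}]'

```text
time: 4.6
tool_pos: [0.5267, -0.179, 0.2265]
tool_rot: [0.003, 0.479, 0.878, -0.0]
contact_force: [1.5, 0.2, 0.3]
gripper_width: 0.499
grasp_force: 0.0
```

```bash
python3 - <<'E'
from h import *
a=grab_frame('top'); b=grab_frame('scene'); save(a,'t1.png'); save(b,'s1.png')
A=cv2.resize(a['pixels'][145:285,165:405,::-1],None,fx=2.4,fy=2.4,interpolation=cv2.INTER_CUBIC)
B=cv2.resize(b['pixels'][165:310,160:320,::-1],None,fx=2,fy=2,interpolation=cv2.INTER_CUBIC)
c=np.zeros((600,600,3),np.uint8); c[:A.shape[0],:A.shape[1]]=A; c=np.zeros((336+290,580,3),np.uint8); c[:336,:576]=A; c[336:,:320]=B
cv2.imwrite('pics/v1.png',c[:600])
E
```

```text
(no output)
```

View pics/v1.png

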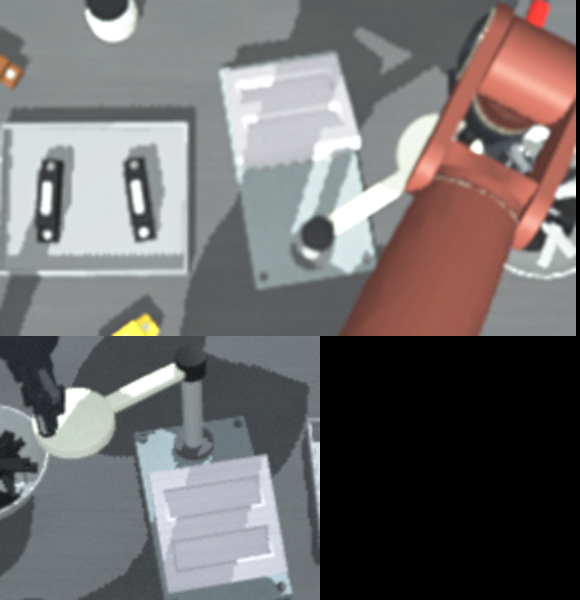

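The lamp is now swung over the bowl side and the nest is fully visible: (220-360, 55-165) in the upper panel. I'll refit the nest with the corrected edges and overlay it, and lift off the handle at the same time.

Call:
apply_moves --series '[{"dx": 0, "dy": 0, "dz": 0, "turn": 0, "jaw": 0}, {"dx": 0, "dy": 0, "dz": 0, "turn": 0, "jaw": 0}, {"dx": 0, "dy": 0, "dz": -35, "turn": 0, "jaw": 0}, {"dx": 0, "dy": 0, "dz": -75, "turn": 0, "jaw": 0}, {"dx": 0, "dy": 0, "dz": -80, "turn": 0, "jaw": 0}]'

```text
time: 5.12
tool_pos: [0.5294, -0.1774, 0.3106]
tool_rot: [0.006, 0.477, 0.879, 0.0]
contact_force: [-0.6, -0.6, 1.9]
gripper_width: 1.002
grasp_force: 0.0
```

```bash
cat > fit2.py <<'E'
from h import *
from scipy.optimize import least_squares
a=grab_frame('top'); b=grab_frame('scene')
def T(p):
    x,y,z,w=p; c,s=np.cos(w),np.sin(w); t=np.pi/6; k=np.array([0,0,1.])
    h=np.array([-c,-s,0]); ex=np.cos(t)*h+np.sin(t)*k; ez=-np.sin(t)*h+np.cos(t)*k
    return np.array([x,y,z]),np.c_[ex,np.cross(ez,ex),ez]
H=.020;W=.0615
S=[((.075,.075,0),(234.5,233.5)),((-.075,.075,0),(244.5,293.75)),((-.075,-.075,0),(304,283.5)),
((.032+H,W,0),(242.25,242.75)),((.032-H,W,0),(245.25,257)),((.032-H,-W,0),(291.25,250)),
((-.032+H,W,0),(246,268)),((-.032-H,W,0),(249.25,282.75)),((-.032-H,-W,0),(296,274)),((-.032+H,-W,0),(293.25,260))]
Tt=[((-.075,.075,0),(305.5,167)),((.075,.075,-.022),(315,207)),((-.032-H,W,0),(303,173)),((.032-H,W,0),(307,188.3))]
def run(S,Tt):
    def res(p):
        o,R=T(p); r=[]
        for f,L in((b,S),(a,Tt)):
            P=np.array([o+R@l for l,_ in L]); r.append((proj(f,P)-[u for _,u in L]).ravel())
        return np.concatenate(r)
    s=least_squares(res,[.585,.03,.08,.2],loss='soft_l1'); print('nest',s.x.round(4),s.cost.round(2)); print(s.fun.reshape(-1,2).round(1).tolist()); return s.x
def ov(f,img,p,off,size,k):
    c=cv2.resize(img[off[1]:off[1]+size[1],off[0]:off[0]+size[0]],None,fx=k,fy=k,interpolation=cv2.INTER_CUBIC); d=c.copy()
    o,R=T(p)
    for (cx,hx,hy,zz,col) in((0,.075,.075,0,(0,0,255)),(0,.075,.075,-.022,(0,200,255)),(.032,.02,.0615,0,(255,0,0)),(-.032,.02,.0615,0,(255,0,0))):
        P=[o+R@[cx+i*hx,j*hy,zz] for i,j in((1,1),(1,-1),(-1,-1),(-1,1))]
        cv2.polylines(d,[np.int32((proj(f,P)-off+.5)*k)],True,col,1)
    for i in (c,):
        for t in range(0,size[0],10): cv2.putText(i,str(off[0]+t),(t*k,8),0,.3,(0,0,255),1)
        for t in range(10,size[1],10): cv2.putText(i,str(off[1]+t),(0,t*k+3),0,.3,(0,0,255),1)
    return np.hstack([c,d])
if __name__=='__main__':
    p=run(S,Tt)
    A=ov(a,cv2.imread('pics/t1.png'),p,np.array([250,160]),(78,54),5); B=ov(b,cv2.imread('pics/s1.png'),p,np.array([230,220]),(78,80),4)
    c=np.zeros((A.shape[0]+B.shape[0],A.shape[1],3),np.uint8); c[:A.shape[0]]=A; c[A.shape[0]:,:B.shape[1]]=B; cv2.imwrite('pics/v2.png',c)
E
python3 fit2.py
```

```text
nest [0.5905 0.0296 0.0749 0.1984] 7.57
[[-0.2, 0.3], [-0.4, -0.2], [-0.5, -0.2], [-1.2, -0.7], [-1.6, 0.8], [0.8, -0.2], [-0.7, -0.6], [-1.3, 0.7], [0.6, 1.1], [0.5, -0.7], [-1.1, 0.6], [-0.8, -0.1], [-1.4, 0.3], [-1.5, -0.6]]
```

View pics/v2.png

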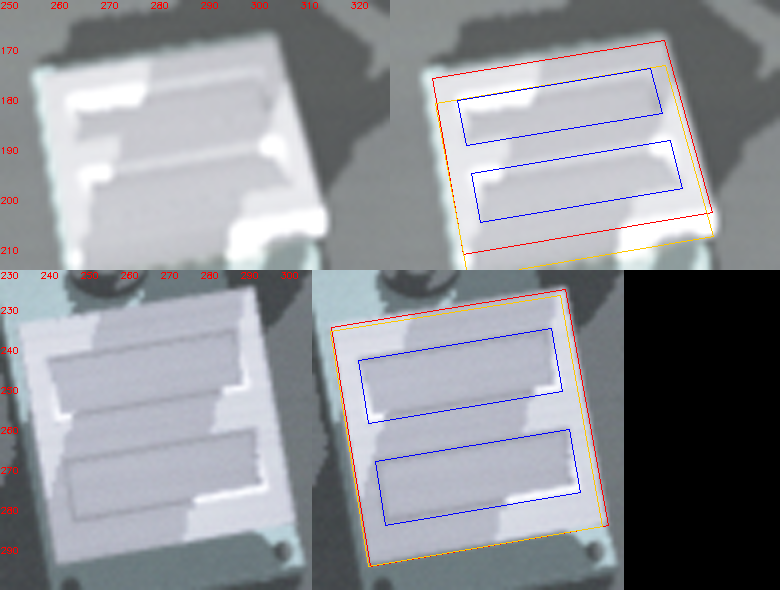

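```bash
cat > fit3.py <<'E'
import fit2
from fit2 import *
H,W=.02,.0615
S=[((.075,.075,0),(235.2,233.4)),((.075,-.075,0),(292.1,224.1)),((-.075,-.075,0),(303.6,283.4)),((-.075,.075,0),(243.9,292.9))]
for cx,q in((.032,[(241.4,241.6),(288.4,233.9),(291.4,249.4),(244.6,256.9)]),(-.032,[(246.6,267.1),(293.4,259.6),(296.4,273.6),(248.9,282.1)])):
    S+=[((cx+i*H,j*W,0),u) for (i,j),u in zip([(1,1),(1,-1),(-1,-1),(-1,1)],q)]
Tt=[((-.075,-.075,0),(256.8,173.6)),((-.075,.075,0),(304.6,166.4)),((.075,.075,-.022),(314.8,207)),((-.032-H,-W,0),(262.6,179)),((-.032-H,W,0),(302.6,172.6)),((.032-H,-W,0),(265.2,193.2)),((.032-H,W,0),(306.2,186.8))]
p=run(S,Tt); run(S,[]);
o,R=T(p)
for i,x in((0,-.032),(1,.032)): print('hole',i,(o+R@[x,0,0]).round(4))
E
python3 fit3.py
```

```text
nest [0.5919 0.0298 0.0791 0.1962] 6.86
[[-1.0, -0.2], [1.0, -0.2], [0.1, -0.5], [0.1, 0.3], [-0.3, -0.2], [1.1, -0.2], [0.9, -0.0], [-0.9, 0.4], [-1.4, -0.2], [0.5, -0.8], [0.3, 1.1], [-1.0, 0.9], [1.1, 0.8], [-0.1, 0.5], [-0.6, -0.8], [0.4, -0.2], [-1.0, -0.1], [0.5, 0.2], [-0.6, 0.1]]Traceback (most recent call last):
  File "fit3.py", line 8, in <module>
    p=run(S,Tt); run(S,[]);
                 ~~~^^^^^^
  File "fit2.py", line 19, in run
    s=least_squares(res,[.585,.03,.08,.2],loss='soft_l1'); print('nest',s.x.round(4),s.cost.round(2)); print(s.fun.reshape(-1,2).round(1).tolist()); return s.x
    return func(*args, **kwargs)
    vector_fun = VectorFunction(
        fun_wrapped,
    ...<6 lines>...
        workers=workers
    )
    self._update_fun()
    ~~~~~~~~~~~~~~~~^^
    self.f = self.fun_wrapped(xp_copy(self.x))
             ~~~~~~~~~~~~~~~~^^^^^^^^^^^^^^^^^
    return np.atleast_1d(self.fun(x))
                         ~~~~~~~~^^^
    return self.f(x, *self.args, **self.kwargs)
           ~~~~~~^^^^^^^^^^^^^^^^^^^^^^^^^^^^^^
  File "fit2.py", line 17, in res
    P=np.array([o+R@l for l,_ in L]); r.append((proj(f,P)-[u for _,u in L]).ravel())
                                                ~~~~^^^^^
  File "h.py", line 6, in proj
    return cv2.projectPoints(np.array(P,float).reshape(-1,3),r,M[:3,3],np.array(f['mtx']),np.array(f['dist_coeffs'],float))[0].reshape(-1,2)
           ^^^^^^^^^^^^^^^^^^^^^^^^^^^^^^^^^^^^^^^^^^^^^^^^^^^^^^^^^^^^^^^^^^^^^^^^^^^^^^^^^^^^^^^^^^^^^^^^^^^^^^^^^^^^^^^^^^^^^^^^^^^
AttributeError: 'NoneType' object has no attribute 'reshape'
```

Call:
apply_moves --series '[{"dx": 36, "dy": 17, "dz": 0, "turn": 0, "jaw": 0}, {"dx": 73, "dy": 34, "dz": 0, "turn": 0, "jaw": 0}, {"dx": 110, "dy": 51, "dz": 0, "turn": 0, "jaw": 0}, {"dx": 147, "dy": 68, "dz": 0, "turn": 0, "jaw": 0}, {"dx": 183, "dy": 85, "dz": 0, "turn": 0, "jaw": 0}]'

```text
time: 5.73
tool_pos: [0.4968, 0.0248, 0.2997]
tool_rot: [-0.002, 0.478, 0.879, -0.001]
contact_force: [0.9, 0.4, 0.5]
gripper_width: 0.998
grasp_force: 0.0
```

Call:
apply_moves --series '[{"dx": 36, "dy": 17, "dz": 0, "turn": 0, "jaw": 0}, {"dx": 73, "dy": 34, "dz": 0, "turn": 0, "jaw": 0}, {"dx": 110, "dy": 51, "dz": 0, "turn": 0, "jaw": 0}, {"dx": 147, "dy": 68, "dz": 0, "turn": 0, "jaw": 0}, {"dx": 183, "dy": 84, "dz": 0, "turn": 0, "jaw": 0}]'

```text
time: 6.15
tool_pos: [0.4676, 0.2242, 0.2998]
tool_rot: [-0.001, 0.477, 0.879, -0.001]
contact_force: [0.9, 0.5, -0.5]
gripper_width: 0.998
grasp_force: 0.0
```

Call:
apply_moves --series '[{"dx": 0, "dy": 0, "dz": 40, "turn": 0.1, "jaw": 0}, {"dx": 0, "dy": 0, "dz": 80, "turn": 0.2, "jaw": 0}, {"dx": 0, "dy": 0, "dz": 120, "turn": 0.3, "jaw": 0}, {"dx": 0, "dy": 0, "dz": 160, "turn": 0.39, "jaw": 0}, {"dx": 0, "dy": 0, "dz": 200, "turn": 0.39, "jaw": 0}]'

```text
time: 6.57
tool_pos: [0.4671, 0.222, 0.0983]
tool_rot: [-0.001, 0.64, 0.769, -0.001]
contact_force: [0.5, -0.4, 0.1]
gripper_width: 1.002
grasp_force: 0.0
```

Call:
apply_moves --series '[{"dx": 0, "dy": 0, "dz": 0, "turn": 0, "jaw": 0}, {"dx": 0, "dy": 0, "dz": 0, "turn": 0, "jaw": 0}]'

```text
time: 6.73
tool_pos: [0.466, 0.2213, 0.0984]
tool_rot: [-0.003, 0.638, 0.77, -0.004]
contact_force: [0.6, -0.3, 0.5]
gripper_width: 0.998
grasp_force: 0.0
```

```bash
cat > s.py <<'E'
from h import *
from scipy.spatial.transform import Rotation as Ro
import sys
s=state(); q=s['tool_rot']; R=Ro.from_quat([q[1],q[2],q[3],q[0]]).as_matrix()
print(s['time'],'pos',s['tool_pos'].round(4),'yaw_y',np.arctan2(R[1,1],R[0,1]).round(4),'zaxis',R[:,2].round(4),'F',s['contact_force'].round(1),'w',round(s['gripper_width'],3),'j',s['joint_pos'].round(2))
if len(sys.argv)>1:
    t=np.array(list(map(float,sys.argv[1:4]))); d=R.T@(t-s['tool_pos'])*1000; dy=np.arctan2(R[1,1],R[0,1])-float(sys.argv[4]); print('shift mm',d.round(1),'turn',((dy+np.pi)%(2*np.pi)-np.pi).round(3))
E
python3 s.py .4715 .2217 .055 .188
```

```text
6.7333 pos [0.466  0.2213 0.0984] yaw_y 0.1857 zaxis [-0.0087 -0.0026 -1.    ] F [ 0.6 -0.3  0.5] w 0.998 j [ 0.3  -0.06  1.99  0.    1.22  0.11]
shift mm [-0.6  5.8 43.4] turn -0.002
```

Call:
apply_moves --series '[{"dx": -0.5, "dy": 5, "dz": 20, "turn": 0, "jaw": 0}, {"dx": -0.5, "dy": 5, "dz": 36, "turn": 0, "jaw": 0}, {"dx": -0.5, "dy": 5, "dz": 41, "turn": 0, "jaw": 0}, {"dx": -0.5, "dy": 5, "dz": 43, "turn": 0, "jaw": 0}, {"dx": -0.5, "dy": 5, "dz": 43, "turn": 0, "jaw": 0}]'

```text
time: 7.15
tool_pos: [0.4752, 0.2229, 0.061]
tool_rot: [0.001, 0.639, 0.769, 0.001]
contact_force: [-0.8, -0.4, -0.2]
gripper_width: 0.997
grasp_force: 0.0
```

Call:
apply_moves --series '[{"dx": 0, "dy": 0, "dz": 1, "turn": 0, "jaw": 0}, {"dx": 0, "dy": 0, "dz": 2, "turn": 0, "jaw": 0}, {"dx": 0, "dy": 0, "dz": 3, "turn": 0, "jaw": 0}, {"dx": 0, "dy": 0, "dz": 4, "turn": 0, "jaw": 0}, {"dx": 0, "dy": 0, "dz": 4, "turn": 0, "jaw": 0}]'

```text
time: 7.57
tool_pos: [0.4742, 0.2225, 0.0554]
tool_rot: [0.0, 0.639, 0.769, 0.0]
contact_force: [0.5, -0.3, 0.7]
gripper_width: 1.001
grasp_force: 0.0
```

```bash
python3 s.py .4715 .2217 .055 .188; python3 - <<'E'
from h import *
b=grab_frame('scene'); save(b,'s2.png')
for o in spotter.outline_of(b,'connector_a'): print(round(o['conf'],2),o['extent'],o['region'].sum())
cv2.imwrite('pics/v3.png',cv2.resize(b['pixels'][180:280,290:420,::-1],None,fx=5,fy=5,interpolation=cv2.INTER_CUBIC))
E
```

```text
7.5667 pos [0.4742 0.2225 0.0554] yaw_y 0.1849 zaxis [ 0.  0. -1.] F [ 0.5 -0.3  0.7] w 1.001 j [0.3  0.02 1.99 0.   1.13 0.11]
shift mm [-0.3 -2.8  0.4] turn -0.003
0.92 [409.4, 282.2, 454.4, 309.9] 603
0.82 [374.8, 217.8, 390.0, 250.4] 465
0.77 [331.8, 216.9, 349.2, 254.3] 330
0.56 [325.3, 181.0, 333.3, 195.9] 101
```

View pics/v3.png

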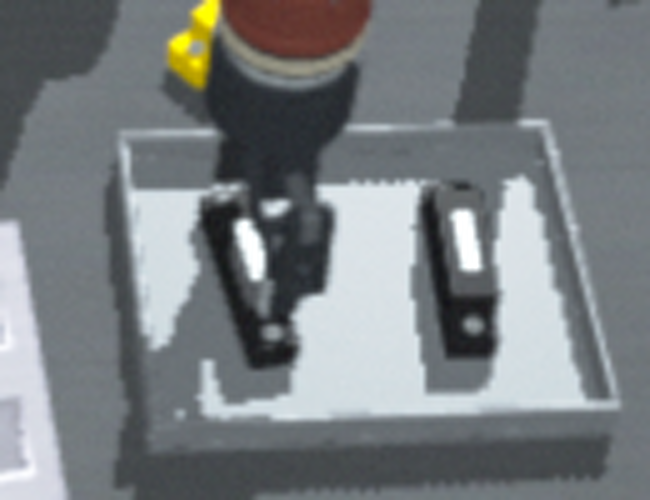

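```bash
python3 - <<'E'
from h import *
b=grab_frame('scene'); a=grab_frame('top')
s=state(); p=s['tool_pos']; y=np.array([np.cos(.185),np.sin(.185),0]); x=np.array([-y[1],y[0],0])
for n,k in(('far inner',.0425),('far outer',.057),('near inner',-.0425),('near outer',-.057)):
  for z in(.036,.049): 
    P=[p*[1,1,0]+y*k+[0,0,z]+x*e for e in(-.011,.011)]
    print(n,z,((proj(b,P)-[290,180])*5).round().tolist())
print('conn',((proj(b,[[.4715,.2217,.039],[.516,.2302,.023],[.5257,.232,.023]])-[290,180])*5).round().tolist())
E
```

```text
far inner 0.036 [[254.0, 320.0], [294.0, 314.0]]
far inner 0.049 [[257.0, 306.0], [297.0, 299.0]]
far outer 0.036 [[261.0, 342.0], [302.0, 336.0]]
far outer 0.049 [[264.0, 328.0], [305.0, 321.0]]
near inner 0.036 [[213.0, 197.0], [251.0, 191.0]]
near inner 0.049 [[215.0, 182.0], [254.0, 177.0]]
near outer 0.036 [[206.0, 177.0], [244.0, 172.0]]
near outer 0.049 [[208.0, 162.0], [247.0, 157.0]]
conn [[251.0, 247.0], [271.0, 331.0], [276.0, 346.0]]
```

```bash
python3 - <<'E'
import cv2,numpy as np
a=cv2.imread('pics/s1.png',0).astype(int); b=cv2.imread('pics/s2.png',0).astype(int)
print('cols 326..362; value=gray/26, lower-case letter if changed >20')
for v in range(208,256):
    print(v,''.join((chr(97+min(9,b[v,u]//26)) if abs(a[v,u]-b[v,u])>20 else str(min(9,b[v,u]//26))) for u in range(326,363)))
E
```

```text
cols 326..362; value=gray/26, lower-case letter if changed >20
208 44444443cbbbbbbbbbbbbbbbbbbbbc3344444
209 44444443bbbbbbbbbbbbbbbbbbbbc34444444
210 4444444dbbbbbbbbbbbbbbbbbbbc344444443
211 4444443dbbbbbbbbbbbbbbbbbbbc344444444
212 4444443cbbbbbbbbbbbbbbbbbbbc344444444
213 4444443cbbbbbbbbbbbbbbbbbbbc344444444
214 4444443cbbbbbbbbbbbbbbcccbbd344444444
215 4444443cbbbbbbbbbbbbcccccccd444444444
216 44444444ddd43cbbbbbbbcddcccd455545765
217 444444676676edcbbbbbbcdddccg788888888
218 7887776666543ccbbbbbbccddcdf888888888
219 8887544566433dbccccdddcddddfh88888888
220 888733334dcc3dccefghhgdddddefg7888888
221 888632bbbbbbc2bcfh88hfdccddddeg788888
222 8875211bbbbbc3cce78hfdcccdddcceh88888
223 8886211bbbbceeccdeedcbbcddddccdh88888
224 8874201abbdg98fccccccbcccdddccdh88888
225 88742111bbd899gdccccbbbbcdddcbdh88888
226 87543111bbd8999gccccbbbbcddccceh88888
227 87443211bbc69998eccdcbbccddcccf888888
228 875432100bc699996ccdcbbcccccbcg888888
229 886443110bc489996cccbbbbbbbbbcg888888
230 88744321112369998dccbbbbbbbbbdh888888
231 88754321112369998dbbbbbbbbbbcdh888888
232 8886443111234899idbbbbbbb
[... 278 characters left out ...]
2112233eecbbbbcegh8888888888
240 hfe444443211123efe2b11ceh888888888888
241 fee444444311112dfe2111cf7888888888888
242 eee444444321111dedc112478888888888888
243 eeee444443211111cc1112688888888888888
244 eeee444444311111122212478888888888888
245 eeee444444321111245433478888888888888
246 eeee444444321111355543468888888888888
247 eeeee44444431111245432357888888888888
248 eeeee44444432111122212357888888888888
249 eeeee44444432111122111237888888888888
250 eeeeee4444443111111110147888888888888
251 eeeeee4444443211111111257888888888888
252 eeeeg76444443211111112478888888888888
253 eeeeg86444444321222334578888888888888
254 eeeeg86444444444444444688888888888888
255 eeeeg87544444444444444788888888888888
```

Call:
apply_moves --series '[{"dx": 0, "dy": -2, "dz": 2, "turn": 0, "jaw": 0}, {"dx": 0, "dy": -2, "dz": 4, "turn": 0, "jaw": 0}, {"dx": 0, "dy": -2, "dz": 6, "turn": 0, "jaw": 0}, {"dx": 0, "dy": -2, "dz": 8, "turn": 0, "jaw": 0}, {"dx": 0, "dy": -2, "dz": 8, "turn": 0, "jaw": 0}]'

```text
time: 8.18
tool_pos: [0.4718, 0.2221, 0.0466]
tool_rot: [-0.0, 0.639, 0.769, -0.0]
contact_force: [0.0, -0.3, -0.0]
gripper_width: 1.001
grasp_force: 0.0
```

Call:
apply_moves --series '[{"dx": 0, "dy": 0, "dz": 1, "turn": 0, "jaw": 0}, {"dx": 0, "dy": 0, "dz": 2, "turn": 0, "jaw": 0}, {"dx": 0, "dy": 0, "dz": 3, "turn": 0, "jaw": 0}, {"dx": 0, "dy": 0, "dz": 4, "turn": 0, "jaw": 0}, {"dx": 0, "dy": 0, "dz": 4, "turn": 0, "jaw": 0}]'

```text
time: 8.6
tool_pos: [0.4721, 0.2222, 0.0431]
tool_rot: [-0.0, 0.639, 0.769, -0.0]
contact_force: [-0.3, 0.3, -0.9]
gripper_width: 1.006
grasp_force: 0.0
```

```bash
python3 s.py .4715 .2217 .055 .188
```

```text
8.6 pos [0.4721 0.2222 0.0431] yaw_y 0.185 zaxis [-4.e-04 -1.e-04 -1.e+00] F [-0.3  0.3 -0.9] w 1.006 j [0.3  0.04 2.   0.   1.1  0.11]
shift mm [ -0.3  -0.7 -11.9] turn -0.003
```

Call:
apply_moves --series '[{"dx": 0, "dy": 0, "dz": 1, "turn": 0, "jaw": 0}, {"dx": 0, "dy": 0, "dz": 2, "turn": 0, "jaw": 0}, {"dx": 0, "dy": 0, "dz": 3, "turn": 0, "jaw": 0}, {"dx": 0, "dy": 0, "dz": 4, "turn": 0, "jaw": 0}, {"dx": 0, "dy": 0, "dz": 5, "turn": 0, "jaw": 0}]'

```text
time: 9.02
tool_pos: [0.4722, 0.2222, 0.0382]
tool_rot: [-0.0, 0.639, 0.769, -0.0]
contact_force: [0.7, -0.7, -0.6]
gripper_width: 0.999
grasp_force: 0.0
```

Call:
apply_moves --series '[{"dx": 0, "dy": 0, "dz": 0, "turn": 0, "jaw": 0}, {"dx": 0, "dy": 0, "dz": 1, "turn": 0, "jaw": 0}, {"dx": 0, "dy": 0, "dz": 2, "turn": 0, "jaw": 0}, {"dx": 0, "dy": 0, "dz": 3, "turn": 0, "jaw": 0}, {"dx": 0, "dy": 0, "dz": 3, "turn": 0, "jaw": 0}]'

```text
time: 9.43
tool_pos: [0.4721, 0.2222, 0.035]
tool_rot: [-0.0, 0.639, 0.769, -0.0]
contact_force: [0.1, -0.1, 1.1]
gripper_width: 0.996
grasp_force: 0.0
```

Call:
apply_moves --series '[{"dx": 0, "dy": 0, "dz": 1, "turn": 0, "jaw": 0}, {"dx": 0, "dy": 0, "dz": 2, "turn": 0, "jaw": 0}, {"dx": 0, "dy": 0, "dz": 3, "turn": 0, "jaw": 0}, {"dx": 0, "dy": 0, "dz": 3, "turn": 0, "jaw": 0}]'

```text
time: 9.77
tool_pos: [0.4721, 0.2221, 0.032]
tool_rot: [-0.0, 0.639, 0.769, -0.0]
contact_force: [-0.2, 0.2, -0.3]
gripper_width: 1.0
grasp_force: 0.0
```

Call:
apply_moves --series '[{"dx": 0, "dy": 0, "dz": 1, "turn": 0, "jaw": 0}, {"dx": 0, "dy": 0, "dz": 1.5, "turn": 0, "jaw": 0}, {"dx": 0, "dy": 0, "dz": 2, "turn": 0, "jaw": 0}, {"dx": 0, "dy": 0, "dz": 2, "turn": 0, "jaw": 0}]'

```text
time: 10.1
tool_pos: [0.4722, 0.2222, 0.0302]
tool_rot: [-0.0, 0.639, 0.769, -0.0]
contact_force: [-0.2, 0.5, 0.5]
gripper_width: 1.002
grasp_force: 0.0
```

Call:
apply_moves --series '[{"dx": 0, "dy": 0, "dz": -8, "turn": 0, "jaw": 0}, {"dx": 0, "dy": 0, "dz": -8, "turn": 0, "jaw": 0}, {"dx": 0, "dy": 0, "dz": -8, "turn": 0, "jaw": 0.3}, {"dx": 0, "dy": 0, "dz": -8, "turn": 0, "jaw": 0.3}, {"dx": 0, "dy": 0, "dz": -8, "turn": 0, "jaw": 0.3}]'

```text
time: 10.52
tool_pos: [0.4735, 0.2226, 0.0399]
tool_rot: [0.001, 0.639, 0.769, 0.001]
contact_force: [-0.6, 0.6, 6.0]
gripper_width: 0.871
grasp_force: 70.6
```

Call:
apply_moves --series '[{"dx": 0, "dy": 0, "dz": 0, "turn": 0, "jaw": 0.3}, {"dx": 0, "dy": 0, "dz": 0, "turn": 0, "jaw": 0.3}, {"dx": 0, "dy": 0, "dz": 0, "turn": 0, "jaw": 0.3}]'

```text
time: 10.77
tool_pos: [0.4735, 0.2226, 0.04]
tool_rot: [0.001, 0.639, 0.769, 0.001]
contact_force: [0.0, 0.1, 6.2]
gripper_width: 0.867
grasp_force: 70.6
```

```bash
python3 s.py .6191 .0352 .2 -1.374
```

```text
10.7667 pos [0.4735 0.2226 0.04  ] yaw_y 0.185 zaxis [ 2.5e-03  8.0e-04 -1.0e+00] F [0.  0.1 6.2] w 0.867 j [0.3  0.04 2.   0.   1.09 0.11]
shift mm [-210.9  109.  -159.8] turn 1.559
```

Call:
apply_moves --series '[{"dx": 0, "dy": 0, "dz": -10, "turn": 0, "jaw": 0.3}, {"dx": 0, "dy": 0, "dz": -40, "turn": 0, "jaw": 0.3}, {"dx": 0, "dy": 0, "dz": -80, "turn": 0, "jaw": 0.3}, {"dx": 0, "dy": 0, "dz": -120, "turn": 0, "jaw": 0.3}, {"dx": 0, "dy": 0, "dz": -155, "turn": 0, "jaw": 0.3}]'

```text
time: 11.18
tool_pos: [0.472, 0.2221, 0.1958]
tool_rot: [0.0, 0.639, 0.769, 0.0]
contact_force: [0.7, 0.3, -1.0]
gripper_width: 0.87
grasp_force: 70.6
```

Call:
apply_moves --series '[{"dx": -35, "dy": 18, "dz": 0, "turn": 0.1, "jaw": 0.3}, {"dx": -71, "dy": 37, "dz": 0, "turn": 0.2, "jaw": 0.3}, {"dx": -107, "dy": 55, "dz": 0, "turn": 0.32, "jaw": 0.3}, {"dx": -142, "dy": 74, "dz": 0, "turn": 0.44, "jaw": 0.3}, {"dx": -178, "dy": 92, "dz": 0, "turn": 0.56, "jaw": 0.3}]'

```text
time: 11.6
tool_pos: [0.596, 0.0627, 0.1936]
tool_rot: [-0.0, 0.828, 0.561, 0.0]
contact_force: [0.2, 0.6, -1.6]
gripper_width: 0.863
grasp_force: 70.6
```

Call:
apply_moves --series '[{"dx": 0, "dy": 0, "dz": 0, "turn": 0.12, "jaw": 0.3}, {"dx": 0, "dy": 0, "dz": 0, "turn": 0.24, "jaw": 0.3}, {"dx": 0, "dy": 0, "dz": 0, "turn": 0.36, "jaw": 0.3}, {"dx": 0, "dy": 0, "dz": 0, "turn": 0.48, "jaw": 0.3}, {"dx": 0, "dy": 0, "dz": 0, "turn": 0.6, "jaw": 0.3}]'

```text
time: 12.02
tool_pos: [0.595, 0.0639, 0.1931]
tool_rot: [-0.0, 0.957, 0.29, -0.0]
contact_force: [-0.3, 0.0, -1.3]
gripper_width: 0.864
grasp_force: 70.6
```

Call:
apply_moves --series '[{"dx": 0, "dy": 0, "dz": 0, "turn": 0.12, "jaw": 0.3}, {"dx": 0, "dy": 0, "dz": 0, "turn": 0.24, "jaw": 0.3}, {"dx": 0, "dy": 0, "dz": 0, "turn": 0.36, "jaw": 0.3}, {"dx": 0, "dy": 0, "dz": 0, "turn": 0.4, "jaw": 0.3}, {"dx": 0, "dy": 0, "dz": 0, "turn": 0.4, "jaw": 0.3}]'

```text
time: 12.43
tool_pos: [0.595, 0.0642, 0.1932]
tool_rot: [-0.0, 0.995, 0.097, -0.0]
contact_force: [0.1, -0.0, -0.4]
gripper_width: 0.865
grasp_force: 70.6
```

```bash
python3 s.py .618 .035 .12 -1.374
```

```text
12.4333 pos [0.595  0.0642 0.1932] yaw_y -1.3755 zaxis [-8.e-04 -0.e+00 -1.e+00] F [ 0.1 -0.  -0.4] w 0.865 j [-0.02  0.03  1.73 -0.    1.38  1.36]
shift mm [17.  33.1 73.2] turn -0.002
```

Call:
apply_moves --series '[{"dx": 8, "dy": 16, "dz": 15, "turn": 0, "jaw": 0.3}, {"dx": 17, "dy": 33, "dz": 35, "turn": 0, "jaw": 0.3}, {"dx": 17, "dy": 33, "dz": 60, "turn": 0, "jaw": 0.3}, {"dx": 17, "dy": 33, "dz": 73, "turn": 0, "jaw": 0.3}, {"dx": 17, "dy": 33, "dz": 73, "turn": 0, "jaw": 0.3}]'

```text
time: 12.85
tool_pos: [0.6154, 0.0352, 0.1157]
tool_rot: [-0.001, 0.995, 0.098, -0.004]
contact_force: [-0.9, -0.5, -1.8]
gripper_width: 0.87
grasp_force: 70.6
```

```bash
python3 s.py .618 .035 .0963 -1.374; cat > v.py <<'E'
import sys
from fit2 import *
s=state(); b=grab_frame('scene'); p=[.5919,.0298,.0791,.1962]
off=np.array([225,190]); k=6; sz=(95,95)
c=cv2.resize(b['pixels'][off[1]:off[1]+sz[1],off[0]:off[0]+sz[0],::-1].copy(),None,fx=k,fy=k,interpolation=cv2.INTER_CUBIC)
o,R=T(p)
def poly(P,col): cv2.polylines(c,[np.int32((proj(b,P)-off+.5)*k)],True,col,1)
for cx in(.032,-.032): poly([o+R@[cx+i*.02,j*.0615,0] for i,j in((1,1),(1,-1),(-1,-1),(-1,1))],(255,0,0))
if sys.argv[2]=='held':
    t=s['tool_pos']-[0,0,.035]; w=.1962; e=np.array([np.cos(w),np.sin(w),0]); n=np.array([-e[1],e[0],0])
    for L,z in((.055,0),(.055,.018),(.038,.034)): poly([t+e*i*.014+n*j*L+[0,0,z] for i,j in((1,1),(1,-1),(-1,-1),(-1,1))],(0,255,0))
cv2.imwrite('pics/'+sys.argv[1],c)
for q in spotter.outline_of(b,'connector_a'): print(round(q['conf'],2),q['extent'])
E
python3 v.py v4.png held
```

```text
12.85 pos [0.6154 0.0352 0.1157] yaw_y -1.3745 zaxis [-8.6e-03  7.0e-04 -1.0e+00] F [-0.9 -0.5 -1.8] w 0.87 j [-0.06  0.15  1.74  0.    1.26  1.31]
shift mm [ 2.7  0.8 19.4] turn -0.0
0.92 [412.7, 282.5, 457.3, 311.5]
0.81 [373.8, 218.2, 388.3, 250.2]
0.76 [324.5, 169.5, 358.2, 197.6]
```

View pics/v4.png

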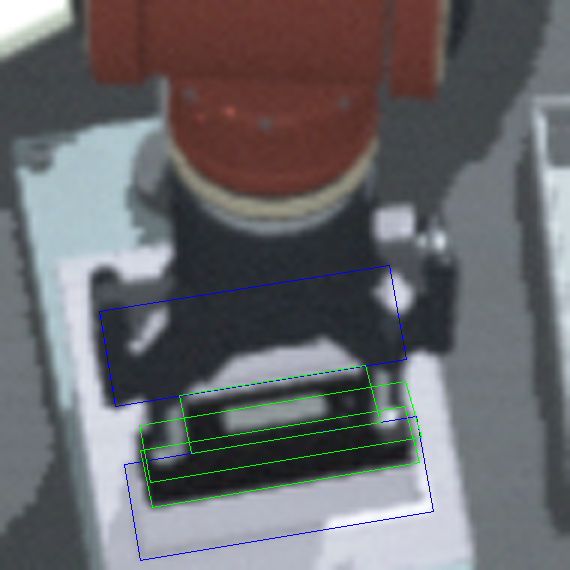

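The held connector matches the prediction (green outline, crop 140-415, 365-505). I'll lower it in steps, watching the force.

Call:
apply_moves --series '[{"dx": 0, "dy": 0, "dz": 0, "turn": 0, "jaw": 0.3}, {"dx": 0, "dy": 0, "dz": 0, "turn": 0, "jaw": 0.3}, {"dx": 0, "dy": 0, "dz": 0, "turn": 0, "jaw": 0.3}]'

```text
time: 13.3
tool_pos: [0.619, 0.0352, 0.1215]
tool_rot: [0.0, 0.995, 0.098, 0.001]
contact_force: [-1.1, -0.4, -0.4]
gripper_width: 0.864
grasp_force: 70.6
```

```bash
python3 s.py .618 .035 .0963 -1.374
```

```text
13.3 pos [0.619  0.0352 0.1215] yaw_y -1.3746 zaxis [ 1.8e-03 -1.0e-04 -1.0e+00] F [-1.1 -0.4 -0.4] w 0.864 j [-0.06  0.15  1.73 -0.    1.26  1.31]
shift mm [-1.1  0.  25.2] turn -0.001
```

Call:
apply_moves --series '[{"dx": -1, "dy": 0, "dz": 4, "turn": 0, "jaw": 0.3}, {"dx": -1, "dy": 0, "dz": 8, "turn": 0, "jaw": 0.3}, {"dx": -1, "dy": 0, "dz": 12, "turn": 0, "jaw": 0.3}, {"dx": -1, "dy": 0, "dz": 15, "turn": 0, "jaw": 0.3}, {"dx": -1, "dy": 0, "dz": 15, "turn": 0, "jaw": 0.3}]'

```text
time: 13.72
tool_pos: [0.6167, 0.0349, 0.1039]
tool_rot: [-0.0, 0.995, 0.098, -0.001]
contact_force: [0.4, 0.4, -1.4]
gripper_width: 0.867
grasp_force: 70.6
```

Call:
apply_moves --series '[{"dx": 0, "dy": 0, "dz": 1.5, "turn": 0, "jaw": 0.3}, {"dx": 0, "dy": 0, "dz": 3, "turn": 0, "jaw": 0.3}, {"dx": 0, "dy": 0, "dz": 4, "turn": 0, "jaw": 0.3}, {"dx": 0, "dy": 0, "dz": 4, "turn": 0, "jaw": 0.3}]'

```text
time: 14.05
tool_pos: [0.6174, 0.0349, 0.1011]
tool_rot: [-0.0, 0.995, 0.098, -0.0]
contact_force: [-0.8, -0.1, -0.9]
gripper_width: 0.865
grasp_force: 70.6
```

Call:
apply_moves --series '[{"dx": 0, "dy": 0, "dz": 1, "turn": 0, "jaw": 0.3}, {"dx": 0, "dy": 0, "dz": 2, "turn": 0, "jaw": 0.3}, {"dx": 0, "dy": 0, "dz": 3, "turn": 0, "jaw": 0.3}, {"dx": 0, "dy": 0, "dz": 3, "turn": 0, "jaw": 0.3}]'

```text
time: 14.38
tool_pos: [0.6174, 0.0349, 0.0981]
tool_rot: [-0.0, 0.995, 0.098, -0.0]
contact_force: [0.3, -0.7, -1.1]
gripper_width: 0.867
grasp_force: 70.6
```

Call:
apply_moves --series '[{"dx": 0, "dy": 0, "dz": 1, "turn": 0, "jaw": 0.3}, {"dx": 0, "dy": 0, "dz": 2, "turn": 0, "jaw": 0.3}, {"dx": 0, "dy": 0, "dz": 2, "turn": 0, "jaw": 0.3}]'

```text
time: 14.63
tool_pos: [0.6174, 0.0349, 0.096]
tool_rot: [-0.0, 0.995, 0.098, -0.0]
contact_force: [0.2, -1.1, -1.2]
gripper_width: 0.868
grasp_force: 70.6
```

Call:
apply_moves --series '[{"dx": 0, "dy": 0, "dz": 1, "turn": 0, "jaw": 0.3}, {"dx": 0, "dy": 0, "dz": 2, "turn": 0, "jaw": 0.3}, {"dx": 0, "dy": 0, "dz": 2, "turn": 0, "jaw": 0.3}]'

```text
time: 14.88
tool_pos: [0.6174, 0.0349, 0.094]
tool_rot: [-0.0, 0.995, 0.098, -0.0]
contact_force: [0.5, 0.1, -1.7]
gripper_width: 0.867
grasp_force: 70.6
```

Call:
apply_moves --series '[{"dx": 0, "dy": 0, "dz": 1, "turn": 0, "jaw": 0.3}, {"dx": 0, "dy": 0, "dz": 2, "turn": 0, "jaw": 0.3}, {"dx": 0, "dy": 0, "dz": 2, "turn": 0, "jaw": 0.3}]'

```text
time: 15.13
tool_pos: [0.6174, 0.0349, 0.092]
tool_rot: [-0.0, 0.995, 0.098, -0.0]
contact_force: [-0.9, -0.6, -1.4]
gripper_width: 0.867
grasp_force: 70.7
```

Call:
apply_moves --series '[{"dx": 0, "dy": 0, "dz": 1, "turn": 0, "jaw": 0.3}, {"dx": 0, "dy": 0, "dz": 1, "turn": 0, "jaw": 0.3}]'

```text
time: 15.3
tool_pos: [0.6179, 0.0349, 0.0917]
tool_rot: [0.0, 0.995, 0.098, 0.0]
contact_force: [1.1, 1.1, -0.3]
gripper_width: 0.863
grasp_force: 70.8
```

Call:
apply_moves --series '[{"dx": 0, "dy": 0, "dz": 1, "turn": 0, "jaw": 0.3}, {"dx": 0, "dy": 0, "dz": 1, "turn": 0, "jaw": 0.3}]'

```text
time: 15.47
tool_pos: [0.6184, 0.0349, 0.0913]
tool_rot: [0.0, 0.995, 0.098, 0.001]
contact_force: [0.1, 0.1, 2.9]
gripper_width: 0.867
grasp_force: 71.2
```

Floor contact is at the expected height, so I'll release and lift straight up.

Call:
apply_moves --series '[{"dx": 0, "dy": 0, "dz": 0, "turn": 0, "jaw": 0.1}, {"dx": 0, "dy": 0, "dz": 0, "turn": 0, "jaw": 0}, {"dx": 0, "dy": 0, "dz": 0, "turn": 0, "jaw": 0}, {"dx": 0, "dy": 0, "dz": 0, "turn": 0, "jaw": 0}, {"dx": 0, "dy": 0, "dz": 0, "turn": 0, "jaw": 0}]'

```text
time: 15.88
tool_pos: [0.6173, 0.0349, 0.0899]
tool_rot: [-0.0, 0.995, 0.098, -0.0]
contact_force: [0.5, -0.5, 0.5]
gripper_width: 1.001
grasp_force: 0.0
```

Call:
apply_moves --series '[{"dx": 0, "dy": 0, "dz": -5, "turn": 0, "jaw": 0}, {"dx": 0, "dy": 0, "dz": -25, "turn": 0, "jaw": 0}, {"dx": 0, "dy": 0, "dz": -60, "turn": 0, "jaw": 0}, {"dx": 0, "dy": 0, "dz": -100, "turn": 0, "jaw": 0}, {"dx": 0, "dy": 0, "dz": -110, "turn": 0, "jaw": 0}]'

```text
time: 16.3
tool_pos: [0.6207, 0.0347, 0.2084]
tool_rot: [0.001, 0.995, 0.098, 0.005]
contact_force: [1.3, 0.2, 1.4]
gripper_width: 0.998
grasp_force: 0.0
```

```bash
python3 s.py .466 .339 .2 .004; cat > chk.py <<'E'
from fit2 import *
b=grab_frame('scene'); a=grab_frame('top'); o,R=T([.5919,.0298,.0791,.1962])
import pickle
# predicted silhouette of seated connector in each hole vs outline
def sil(f,cx,dx=0,dy=0,dz=0,ax=0):
    m=np.zeros((420,560),np.uint8)
    P=[]
    for L,zz in((.055,(-.012,.006)),(.038,(.006,.022))):
        pts=proj(f,[o+R@[cx+i*.014+dx,j*L+dy,z+dz] for i in(1,-1) for j in(1,-1) for z in zz])
        cv2.fillConvexPoly(m,cv2.convexHull(np.float32(pts*16)).astype(np.int32),1,shift=4)
    return m>0
for nm,f in(('scene',b),('top',a)):
  for q in spotter.outline_of(f,'connector_a'):
    r=q['region']; v,u=np.nonzero(r); g=f['pixels'][r].mean()
    for i,cx in((0,-.032),(1,.032)):
        m=sil(f,cx); iou=(m&r).sum()/(m|r).sum()
        if iou>.1:
            V,U=np.nonzero(m); ext=[U.min(),V.min(),U.max(),V.max()]
            print(nm,'hole',i,'conf',round(q['conf'],2),'iou',iou.round(2),'dcentroid',round(u.mean()-U.mean(),1),round(v.mean()-V.mean(),1),np.round(q['extent']),ext,'area',r.sum(),m.sum())
E
python3 chk.py; python3 - <<'E'
import cv2,numpy as np
from h import *
b=grab_frame('scene'); g=b['pixels'].mean(2).astype(int)
for v in range(240,298,1): print(v,''.join(str(min(9,g[v,u]//26)) for u in range(238,306)))
E
```

```text
16.3 pos [0.6207 0.0347 0.2084] yaw_y -1.3749 zaxis [ 1.110e-02 -7.000e-04 -9.999e-01] F [1.3 0.2 1.4] w 0.998 j [-0.06  0.07  1.67  0.    1.39  1.31]
shift mm [ -92.6 -328.6    6.5] turn -1.379
scene hole 0 conf 0.87 iou 0.83 dcentroid -0.7 -0.6 [247. 260. 294. 280.] [np.int64(248), np.int64(261), np.int64(294), np.int64(280)] area 574 591
240 88888887312455566666666677777777777777777777777777777888876444444444
241 88887776312455466677777777777777777777777777777777778888876444444444
242 88876666322455467777777777777777777777777777777777678888886444444444
243 88877776533455477777777777777777777777777777777777678888887444444444
244 88887777666555567777777777777777777777777777777777778888887544444444
245 88887777776655577777777777777777777777777777777777767988887644444444
246 88887777777766777777777777777777777777777777777777777988887644444444
247 88888777777777777777777777777777777777777777777777678988888644444444
248 88888877777777777777777777777777777777777777777777778998888754444444
249 88888877777777777777777777777777777777777667667889999988888744444444
250 88888877777777777777777
[... 2776 characters left out ...]
7777666666655544444444444444444444564456764
289 22344677777777777666776666666655544444444444444444444444444443345665
290 22344567776667667666666655544444444444444444444444444444444432345676
291 22344567666666666655544444444444444444444444444444444444444433345676
292 22234566666655554444444444444444444444444444444444444444444443346776
293 22234455554444444444444444444444444444444444444444444444444444456666
294 22234444444444444444444444444444444444444444444444444444444444555444
295 22234444444444444444444444444444444444444444444444444444444444444433
296 22234444444444444444444444444444444444444444444444444444444433333333
297 22223444333344444444444444444444444444444444444444444444344332222223
```

Connector B is seated in the lower pocket: its silhouette is within 1 px of the prediction. Next, connector A.

Call:
apply_moves --series '[{"dx": -10, "dy": -36, "dz": 0, "turn": 0, "jaw": 0}, {"dx": -20, "dy": -73, "dz": 0, "turn": 0, "jaw": 0}, {"dx": -30, "dy": -110, "dz": 0, "turn": -0.1, "jaw": 0}, {"dx": -40, "dy": -146, "dz": 0, "turn": -0.2, "jaw": 0}, {"dx": -50, "dy": -183, "dz": 0, "turn": -0.32, "jaw": 0}]'

```text
time: 17.07
tool_pos: [0.5311, 0.2056, 0.1984]
tool_rot: [-0.0, 0.966, 0.257, -0.002]
contact_force: [0.2, 0.7, 0.8]
gripper_width: 1.0
grasp_force: 0.0
```

Call:
apply_moves --series '[{"dx": 0, "dy": 0, "dz": 0, "turn": -0.12, "jaw": 0}, {"dx": 0, "dy": 0, "dz": 0, "turn": -0.24, "jaw": 0}, {"dx": 0, "dy": 0, "dz": 0, "turn": -0.36, "jaw": 0}, {"dx": 0, "dy": 0, "dz": 0, "turn": -0.48, "jaw": 0}, {"dx": 0, "dy": 0, "dz": 0, "turn": -0.6, "jaw": 0}]'

```text
time: 17.48
tool_pos: [0.5319, 0.2047, 0.1983]
tool_rot: [-0.001, 0.847, 0.532, -0.002]
contact_force: [1.1, -0.7, 0.1]
gripper_width: 1.001
grasp_force: 0.0
```

Call:
apply_moves --series '[{"dx": 0, "dy": 0, "dz": 0, "turn": -0.12, "jaw": 0}, {"dx": 0, "dy": 0, "dz": 0, "turn": -0.24, "jaw": 0}, {"dx": 0, "dy": 0, "dz": 0, "turn": -0.36, "jaw": 0}, {"dx": 0, "dy": 0, "dz": 0, "turn": -0.46, "jaw": 0}, {"dx": 0, "dy": 0, "dz": 0, "turn": -0.46, "jaw": 0}]'

```text
time: 17.9
tool_pos: [0.532, 0.2045, 0.1984]
tool_rot: [-0.001, 0.705, 0.709, -0.001]
contact_force: [0.1, -0.1, 0.4]
gripper_width: 0.999
grasp_force: 0.0
```

```bash
python3 s.py .466 .339 .1 .004; python3 - <<'E'
from h import *
b=grab_frame('scene'); g=b['pixels'].mean(2)
m=(g[212:256,368:396]<52).astype(np.uint8); n,l,st,c=cv2.connectedComponentsWithStats(m); print(st.tolist())
for q in spotter.outline_of(b,'connector_a'):
    if 370<q['extent'][0]<380: print(q['conf'],q['extent'])
# predicted extent
y=.004; e=np.array([np.cos(y),np.sin(y),0]); nn=np.array([-e[1],e[0],0])
for cx,cy in((.466,.339),(.467,.340)):
    P=[np.array([cx,cy,z])+e*i*L+nn*j*.014 for L,zz in((.055,(.005,.023)),(.038,(.039,))) for z in zz for i in(1,-1) for j in(1,-1)]
    u=proj(b,P); print(u.min(0).round(1),u.max(0).round(1))
E
```

```text
17.9 pos [0.532  0.2045 0.1984] yaw_y 0.0066 zaxis [-3.1e-03 -8.0e-04 -1.0e+00] F [ 0.1 -0.1  0.4] w 0.999 j [ 0.24 -0.04  1.79 -0.    1.39  0.23]
shift mm [135.  -64.9  98.5] turn 0.003
[[0, 0, 28, 44, 1084], [7, 8, 14, 31, 148]]
0.8 [374.0, 218.8, 391.6, 250.8]
[373.2 215.8] [390.  251.6]
[373.6 216. ] [390.5 251.9]
```

Call:
apply_moves --series '[{"dx": 36, "dy": -17, "dz": 0, "turn": 0, "jaw": 0}, {"dx": 72, "dy": -34, "dz": 10, "turn": 0, "jaw": 0}, {"dx": 108, "dy": -52, "dz": 25, "turn": 0, "jaw": 0}, {"dx": 135, "dy": -65, "dz": 50, "turn": 0, "jaw": 0}, {"dx": 135, "dy": -65, "dz": 85, "turn": 0, "jaw": 0}]'

```text
time: 18.42
tool_pos: [0.4666, 0.3445, 0.1174]
tool_rot: [-0.0, 0.704, 0.71, 0.003]
contact_force: [0.7, 0.2, 0.5]
gripper_width: 0.997
grasp_force: 0.0
```

Call:
apply_moves --series '[{"dx": 0, "dy": 0, "dz": 20, "turn": 0, "jaw": 0}, {"dx": 0, "dy": 0, "dz": 40, "turn": 0, "jaw": 0}, {"dx": 0, "dy": 0, "dz": 45, "turn": 0, "jaw": 0}, {"dx": 0, "dy": 0, "dz": 45, "turn": 0, "jaw": 0}, {"dx": 0, "dy": 0, "dz": 45, "turn": 0, "jaw": 0}]'

```text
time: 18.83
tool_pos: [0.4675, 0.3394, 0.0708]
tool_rot: [0.0, 0.706, 0.708, 0.0]
contact_force: [0.3, -0.6, 1.2]
gripper_width: 0.998
grasp_force: 0.0
```

```bash
python3 s.py .466 .339 .038 .004
```

```text
18.8333 pos [0.4675 0.3394 0.0708] yaw_y 0.0039 zaxis [ 2.e-04  1.e-04 -1.e+00] F [ 0.3 -0.6  1.2] w 0.998 j [0.5  0.12 1.86 0.   1.16 0.5 ]
shift mm [-0.4 -1.6 32.8] turn -0.0
```

Call:
apply_moves --series '[{"dx": 0, "dy": -1, "dz": 12, "turn": 0, "jaw": 0}, {"dx": 0, "dy": -1, "dz": 22, "turn": 0, "jaw": 0}, {"dx": 0, "dy": -1, "dz": 28, "turn": 0, "jaw": 0}, {"dx": 0, "dy": -1, "dz": 31, "turn": 0, "jaw": 0}, {"dx": 0, "dy": -1, "dz": 33, "turn": 0, "jaw": 0}]'

```text
time: 19.25
tool_pos: [0.4658, 0.339, 0.0364]
tool_rot: [-0.0, 0.705, 0.709, -0.001]
contact_force: [0.5, 0.5, -0.1]
gripper_width: 0.999
grasp_force: 0.0
```

Call:
apply_moves --series '[{"dx": 0, "dy": 0, "dz": 0, "turn": 0, "jaw": 0}, {"dx": 0, "dy": 0, "dz": 0, "turn": 0, "jaw": 0.3}, {"dx": 0, "dy": 0, "dz": 0, "turn": 0, "jaw": 0.3}, {"dx": 0, "dy": 0, "dz": 0, "turn": 0, "jaw": 0.3}, {"dx": 0, "dy": 0, "dz": 0, "turn": 0, "jaw": 0.3}]'

```text
time: 19.67
tool_pos: [0.4669, 0.3397, 0.0382]
tool_rot: [0.0, 0.705, 0.709, 0.001]
contact_force: [-0.1, -0.1, 2.1]
gripper_width: 0.866
grasp_force: 72.1
```

```bash
python3 s.py .5637 .0244 .2 -1.374
```

```text
19.6667 pos [0.4669 0.3397 0.0382] yaw_y 0.0049 zaxis [ 1.5e-03  9.0e-04 -1.0e+00] F [-0.1 -0.1  2.1] w 0.866 j [0.5  0.17 1.87 0.   1.1  0.5 ]
shift mm [-315.6   95.5 -162. ] turn 1.379
```

Call:
apply_moves --series '[{"dx": 0, "dy": 0, "dz": -10, "turn": 0, "jaw": 0.3}, {"dx": 0, "dy": 0, "dz": -40, "turn": 0, "jaw": 0.3}, {"dx": 0, "dy": 0, "dz": -80, "turn": 0, "jaw": 0.3}, {"dx": 0, "dy": 0, "dz": -120, "turn": 0, "jaw": 0.3}, {"dx": 0, "dy": 0, "dz": -160, "turn": 0, "jaw": 0.3}]'

```text
time: 20.08
tool_pos: [0.4653, 0.3389, 0.1987]
tool_rot: [-0.0, 0.705, 0.709, -0.001]
contact_force: [1.1, 0.9, -2.0]
gripper_width: 0.868
grasp_force: 71.8
```

Call:
apply_moves --series '[{"dx": -35, "dy": 10, "dz": 0, "turn": 0.1, "jaw": 0.3}, {"dx": -70, "dy": 21, "dz": 0, "turn": 0.2, "jaw": 0.3}, {"dx": -106, "dy": 32, "dz": 0, "turn": 0.3, "jaw": 0.3}, {"dx": -142, "dy": 43, "dz": 0, "turn": 0.4, "jaw": 0.3}, {"dx": -178, "dy": 54, "dz": 0, "turn": 0.5, "jaw": 0.3}]'

```text
time: 20.5
tool_pos: [0.5208, 0.1601, 0.1977]
tool_rot: [0.0, 0.86, 0.511, -0.0]
contact_force: [0.6, -0.4, -0.8]
gripper_width: 0.873
grasp_force: 71.8
```

Call:
apply_moves --series '[{"dx": 0, "dy": 0, "dz": 0, "turn": 0.12, "jaw": 0.3}, {"dx": 0, "dy": 0, "dz": 0, "turn": 0.24, "jaw": 0.3}, {"dx": 0, "dy": 0, "dz": 0, "turn": 0.36, "jaw": 0.3}, {"dx": 0, "dy": 0, "dz": 0, "turn": 0.48, "jaw": 0.3}, {"dx": 0, "dy": 0, "dz": 0, "turn": 0.6, "jaw": 0.3}]'

```text
time: 20.92
tool_pos: [0.5207, 0.1613, 0.1973]
tool_rot: [-0.0, 0.973, 0.233, -0.0]
contact_force: [0.6, -0.1, -1.5]
gripper_width: 0.869
grasp_force: 71.8
```

Call:
apply_moves --series '[{"dx": 0, "dy": 0, "dz": 0, "turn": 0.12, "jaw": 0.3}, {"dx": 0, "dy": 0, "dz": 0, "turn": 0.24, "jaw": 0.3}, {"dx": 0, "dy": 0, "dz": 0, "turn": 0.28, "jaw": 0.3}, {"dx": 0, "dy": 0, "dz": 0, "turn": 0.28, "jaw": 0.3}]'

```text
time: 21.25
tool_pos: [0.5207, 0.1615, 0.1973]
tool_rot: [0.0, 0.995, 0.097, -0.0]
contact_force: [-0.3, 0.4, -1.0]
gripper_width: 0.869
grasp_force: 71.8
```

```bash
python3 s.py .5637 .0244 .16 -1.374
```

```text
21.25 pos [0.5207 0.1615 0.1973] yaw_y -1.3755 zaxis [-6.e-04 -1.e-04 -1.e+00] F [-0.3  0.4 -1. ] w 0.869 j [ 0.16 -0.1   1.85 -0.    1.39  1.54]
shift mm [ 15.6 142.9  37.3] turn -0.002
```

Call:
apply_moves --series '[{"dx": 4, "dy": 36, "dz": 0, "turn": 0, "jaw": 0.3}, {"dx": 8, "dy": 72, "dz": 0, "turn": 0, "jaw": 0.3}, {"dx": 12, "dy": 108, "dz": 0, "turn": 0, "jaw": 0.3}, {"dx": 15, "dy": 143, "dz": 10, "turn": 0, "jaw": 0.3}, {"dx": 15, "dy": 143, "dz": 40, "turn": 0, "jaw": 0.3}]'

```text
time: 21.67
tool_pos: [0.5685, 0.0189, 0.163]
tool_rot: [0.002, 0.995, 0.096, 0.006]
contact_force: [1.1, -1.1, -0.0]
gripper_width: 0.863
grasp_force: 71.8
```

Call:
apply_moves --series '[{"dx": 0, "dy": 0, "dz": 6, "turn": 0, "jaw": 0.3}, {"dx": 0, "dy": 0, "dz": 10, "turn": 0, "jaw": 0.3}, {"dx": 0, "dy": 0, "dz": 10, "turn": 0, "jaw": 0.3}, {"dx": 0, "dy": 0, "dz": 10, "turn": 0, "jaw": 0.3}, {"dx": 0, "dy": 0, "dz": 10, "turn": 0, "jaw": 0.3}]'

```text
time: 22.08
tool_pos: [0.5643, 0.0251, 0.1489]
tool_rot: [0.0, 0.995, 0.099, 0.001]
contact_force: [0.7, 0.1, -0.3]
gripper_width: 0.865
grasp_force: 71.7
```

```bash
python3 s.py .563 .0242 .124 -1.374; python3 chk.py
```

```text
22.0833 pos [0.5643 0.0251 0.1489] yaw_y -1.3733 zaxis [ 2.2e-03 -1.0e-04 -1.0e+00] F [ 0.7  0.1 -0.3] w 0.865 j [-0.09 -0.01  1.85  0.    1.3   1.29]
shift mm [-1.5  0.7 24.8] turn 0.001
scene hole 1 conf 0.78 iou 0.33 dcentroid -0.8 -7.4 [242. 226. 290. 250.] [np.int64(244), np.int64(236), np.int64(290), np.int64(255)] area 714 612
scene hole 0 conf 0.57 iou 0.83 dcentroid -0.4 -0.8 [245. 260. 296. 281.] [np.int64(248), np.int64(261), np.int64(294), np.int64(280)] area 651 591
```

Call:
apply_moves --series '[{"dx": -1, "dy": 0.5, "dz": 5, "turn": 0, "jaw": 0.3}, {"dx": -1, "dy": 0.5, "dz": 9, "turn": 0, "jaw": 0.3}, {"dx": -1, "dy": 0.5, "dz": 13, "turn": 0, "jaw": 0.3}, {"dx": -1, "dy": 0.5, "dz": 15, "turn": 0, "jaw": 0.3}, {"dx": -1, "dy": 0.5, "dz": 15, "turn": 0, "jaw": 0.3}]'

```text
time: 22.8
tool_pos: [0.5621, 0.0236, 0.1311]
tool_rot: [-0.0, 0.995, 0.098, -0.001]
contact_force: [-0.2, -0.2, -1.5]
gripper_width: 0.867
grasp_force: 71.7
```

Call:
apply_moves --series '[{"dx": 0, "dy": 0, "dz": 1, "turn": 0, "jaw": 0.3}, {"dx": 0, "dy": 0, "dz": 2, "turn": 0, "jaw": 0.3}, {"dx": 0, "dy": 0, "dz": 3, "turn": 0, "jaw": 0.3}, {"dx": 0, "dy": 0, "dz": 3, "turn": 0, "jaw": 0.3}]'

```text
time: 23.13
tool_pos: [0.5627, 0.0236, 0.1292]
tool_rot: [0.0, 0.995, 0.098, -0.0]
contact_force: [-0.2, 0.4, -1.4]
gripper_width: 0.868
grasp_force: 71.7
```

Call:
apply_moves --series '[{"dx": 0, "dy": 0, "dz": 1, "turn": 0, "jaw": 0.3}, {"dx": 0, "dy": 0, "dz": 2, "turn": 0, "jaw": 0.3}, {"dx": 0, "dy": 0, "dz": 3, "turn": 0, "jaw": 0.3}, {"dx": 0, "dy": 0, "dz": 3, "turn": 0, "jaw": 0.3}]'

```text
time: 23.47
tool_pos: [0.5626, 0.0236, 0.126]
tool_rot: [-0.0, 0.995, 0.098, -0.0]
contact_force: [0.5, -0.1, 0.1]
gripper_width: 0.868
grasp_force: 71.7
```

Call:
apply_moves --series '[{"dx": 0, "dy": 0, "dz": 1, "turn": 0, "jaw": 0.3}, {"dx": 0, "dy": 0, "dz": 2, "turn": 0, "jaw": 0.3}, {"dx": 0, "dy": 0, "dz": 2, "turn": 0, "jaw": 0.3}]'

```text
time: 23.72
tool_pos: [0.5626, 0.0236, 0.124]
tool_rot: [-0.0, 0.995, 0.098, -0.0]
contact_force: [-0.1, 0.1, -0.1]
gripper_width: 0.867
grasp_force: 71.7
```

Call:
apply_moves --series '[{"dx": 0, "dy": 0, "dz": 1, "turn": 0, "jaw": 0.3}, {"dx": 0, "dy": 0, "dz": 1, "turn": 0, "jaw": 0.3}]'

```text
time: 23.88
tool_pos: [0.5626, 0.0236, 0.1231]
tool_rot: [-0.0, 0.995, 0.098, -0.0]
contact_force: [0.1, 0.1, -1.5]
gripper_width: 0.868
grasp_force: 71.7
```

Call:
apply_moves --series '[{"dx": 0, "dy": 0, "dz": 1, "turn": 0, "jaw": 0.3}, {"dx": 0, "dy": 0, "dz": 1, "turn": 0, "jaw": 0.3}]'

```text
time: 24.05
tool_pos: [0.5626, 0.0236, 0.1221]
tool_rot: [-0.0, 0.995, 0.098, -0.0]
contact_force: [0.7, 0.2, -0.6]
gripper_width: 0.873
grasp_force: 71.7
```

Call:
apply_moves --series '[{"dx": 0, "dy": 0, "dz": 1, "turn": 0, "jaw": 0.3}, {"dx": 0, "dy": 0, "dz": 1, "turn": 0, "jaw": 0.3}]'

```text
time: 24.22
tool_pos: [0.5631, 0.0235, 0.1217]
tool_rot: [0.0, 0.995, 0.098, 0.0]
contact_force: [0.3, 0.3, 0.1]
gripper_width: 0.872
grasp_force: 72.0
```

Contact is again at the expected height, so I'll release.

Call:
apply_moves --series '[{"dx": 0, "dy": 0, "dz": 0, "turn": 0, "jaw": 0.1}, {"dx": 0, "dy": 0, "dz": 0, "turn": 0, "jaw": 0}, {"dx": 0, "dy": 0, "dz": 0, "turn": 0, "jaw": 0}, {"dx": 0, "dy": 0, "dz": 0, "turn": 0, "jaw": 0}, {"dx": 0, "dy": 0, "dz": 0, "turn": 0, "jaw": 0}]'

```text
time: 24.63
tool_pos: [0.5627, 0.0236, 0.1213]
tool_rot: [0.0, 0.995, 0.098, -0.0]
contact_force: [0.1, 0.0, 0.1]
gripper_width: 1.004
grasp_force: 0.0
```

Call:
apply_moves --series '[{"dx": 0, "dy": 0, "dz": -5, "turn": 0, "jaw": 0}, {"dx": 0, "dy": 0, "dz": -25, "turn": 0, "jaw": 0}, {"dx": 0, "dy": 0, "dz": -60, "turn": 0, "jaw": 0}, {"dx": 0, "dy": 0, "dz": -100, "turn": 0, "jaw": 0}, {"dx": 0, "dy": 0, "dz": -140, "turn": 0, "jaw": 0}]'

```text
time: 25.05
tool_pos: [0.562, 0.0236, 0.2624]
tool_rot: [-0.0, 0.995, 0.098, -0.001]
contact_force: [1.3, -0.3, -0.4]
gripper_width: 1.001
grasp_force: 0.0
```

Call:
apply_moves --series '[{"dx": 0, "dy": 0, "dz": -35, "turn": 0, "jaw": 0}, {"dx": 0, "dy": 0, "dz": -40, "turn": 0, "jaw": 0}, {"dx": 0, "dy": 0, "dz": -40, "turn": 0, "jaw": 0}]'

```text
time: 25.3
tool_pos: [0.5644, 0.0235, 0.3064]
tool_rot: [0.001, 0.995, 0.098, 0.004]
contact_force: [-0.3, 0.1, 0.6]
gripper_width: 1.0
grasp_force: 0.0
```

```bash
python3 chk.py; python3 s.py .527 -.178 .3 .576; python3 - <<'E'
from h import *
for n in('scene','top'):
  f=grab_frame(n)
  for t in('lamp_head','lamp_handle'):
    for o in spotter.outline_of(f,t):
      v,u=np.nonzero(o['region']); print(n,t,round(o['conf'],2),np.round(o['extent']).tolist(),'mid->',atz(f,[((o['extent'][0]+o['extent'][2])/2,(o['extent'][1]+o['extent'][3])/2)],.19).round(3).tolist())
E
```

```text
scene hole 1 conf 0.94 iou 0.83 dcentroid -0.9 -0.8 [243. 232. 288. 254.] [np.int64(244), np.int64(236), np.int64(290), np.int64(255)] area 695 612
scene hole 0 conf 0.8 iou 0.82 dcentroid -0.1 -0.9 [245. 261. 296. 279.] [np.int64(248), np.int64(261), np.int64(294), np.int64(280)] area 666 591
top hole 0 conf 0.63 iou 0.13 dcentroid -1.7 3.1 [278. 183. 304. 185.] [np.int64(265), np.int64(170), np.int64(302), np.int64(189)] area 69 519
top hole 1 conf 0.56 iou 0.21 dcentroid 8.3 -5.0 [280. 185. 307. 196.] [np.int64(268), np.int64(185), np.int64(306), np.int64(204)] area 128 547
25.6 pos [0.5619 0.0236 0.2988] yaw_y -1.375 zaxis [-4.1e-03  4.0e-04 -1.0e+00] F [-0.5 -0.1 -0.1] w 0.997 j [-0.09 -0.12  1.7   0.    1.56  1.28]
shift mm [-73.4 191.   -1.1] turn -1.951
scene lamp_head 0.8 [177.0, 176.0, 264.0, 227.0] mid-> [[0.501, -0.087, 0.19]]
scene lamp_handle 0.92 [178.0, 176.0, 264.0, 224.0] mid-> [[0.498, -0.086, 0.19]]
top lamp_head 0.58 [306.0, 192.0, 366.0, 241.0] mid-> [[0.487, -0.113, 0.19]]
top lamp_handle 0.7 [313.0, 191.0, 366.0, 239.0] mid-> [[0.49, -0.121, 0.19]]
```

Call:
apply_moves --series '[{"dx": -14, "dy": 37, "dz": 0, "turn": 0, "jaw": 0}, {"dx": -28, "dy": 75, "dz": 0, "turn": 0.1, "jaw": 0}, {"dx": -42, "dy": 112, "dz": 0, "turn": 0.2, "jaw": 0}, {"dx": -55, "dy": 150, "dz": 0, "turn": 0.3, "jaw": 0}, {"dx": -68, "dy": 188, "dz": 0, "turn": 0.42, "jaw": 0}]'

```text
time: 26.32
tool_pos: [0.5321, -0.1757, 0.3016]
tool_rot: [0.0, 0.993, -0.114, 0.0]
contact_force: [-0.5, -0.6, -0.3]
gripper_width: 0.997
grasp_force: 0.0
```

Call:
apply_moves --series '[{"dx": 0, "dy": 0, "dz": 0, "turn": 0.12, "jaw": 0}, {"dx": 0, "dy": 0, "dz": 0, "turn": 0.24, "jaw": 0}, {"dx": 0, "dy": 0, "dz": 0, "turn": 0.36, "jaw": 0}, {"dx": 0, "dy": 0, "dz": 0, "turn": 0.48, "jaw": 0}, {"dx": 0, "dy": 0, "dz": 0, "turn": 0.6, "jaw": 0}]'

```text
time: 26.73
tool_pos: [0.5326, -0.1743, 0.3013]
tool_rot: [-0.0, 0.915, -0.403, 0.0]
contact_force: [1.1, -0.3, 0.7]
gripper_width: 1.0
grasp_force: 0.0
```

Call:
apply_moves --series '[{"dx": 0, "dy": 0, "dz": 0, "turn": 0.12, "jaw": 0}, {"dx": 0, "dy": 0, "dz": 0, "turn": 0.2, "jaw": 0}, {"dx": 0, "dy": 0, "dz": 0, "turn": 0.2, "jaw": 0}]'

```text
time: 26.98
tool_pos: [0.5326, -0.1741, 0.3013]
tool_rot: [-0.0, 0.871, -0.491, 0.0]
contact_force: [-0.9, 0.7, 1.0]
gripper_width: 0.997
grasp_force: 0.0
```

```bash
cat > v5.py <<'E'
from fit2 import *
b=grab_frame('scene'); a=grab_frame('top'); o,R=T([.5919,.0298,.0791,.1962])
out=[]
for f,off,sz in((b,np.array([230,222]),(78,75)),(a,np.array([255,160]),(65,55))):
    k=6 if f is b else 5; c=cv2.resize(f['pixels'][off[1]:off[1]+sz[1],off[0]:off[0]+sz[0],::-1].copy(),None,fx=k,fy=k,interpolation=cv2.INTER_CUBIC)
    for cx in(.032,-.032):
        for L,z in((.055,.006),(.038,.022)):
            P=[o+R@[cx+i*.014,j*L,z] for i,j in((1,1),(1,-1),(-1,-1),(-1,1))]
            cv2.polylines(c,[np.int32((proj(f,P)-off+.5)*k)],True,(0,255,0),1)
    out.append(c)
h=max(x.shape[0] for x in out); print([x.shape for x in out])
cv2.imwrite('pics/v5.png',np.hstack([cv2.copyMakeBorder(x,0,h-x.shape[0],0,0,cv2.BORDER_CONSTANT) for x in out]))
E
python3 v5.py; python3 chk.py; python3 s.py .532 -.175 .222 -2.59
```

```text
[(450, 468, 3), (275, 325, 3)]
scene hole 1 conf 0.95 iou 0.8 dcentroid -1.1 -1.0 [244. 235. 288. 257.] [np.int64(244), np.int64(236), np.int64(290), np.int64(255)] area 729 612
scene hole 0 conf 0.81 iou 0.81 dcentroid -0.5 -0.7 [246. 259. 294. 280.] [np.int64(248), np.int64(261), np.int64(294), np.int64(280)] area 695 591
top hole 0 conf 0.88 iou 0.73 dcentroid 0.5 -0.4 [268. 174. 305. 186.] [np.int64(265), np.int64(170), np.int64(302), np.int64(189)] area 387 519
top hole 1 conf 0.73 iou 0.75 dcentroid 1.6 -0.7 [270. 184. 307. 200.] [np.int64(268), np.int64(185), np.int64(306), np.int64(204)] area 420 547
top hole 1 conf 0.2 iou 0.1 dcentroid -0.9 0.1 [257. 166. 318. 212.] [np.int64(268), np.int64(185), np.int64(306), np.int64(204)] area 1157 547
27.4833 pos [ 0.5326 -0.1741  0.3013] yaw_y -2.5947 zaxis [-0.e+00 -1.e-04 -1.e+00] F [-0.7 -0.2 -0.2] w 1.002 j [-0.45 -0.13  1.7  -0.    1.57  2.15]
shift mm [ 0.5  1.  79.3] turn -0.005
```

View pics/v5.png

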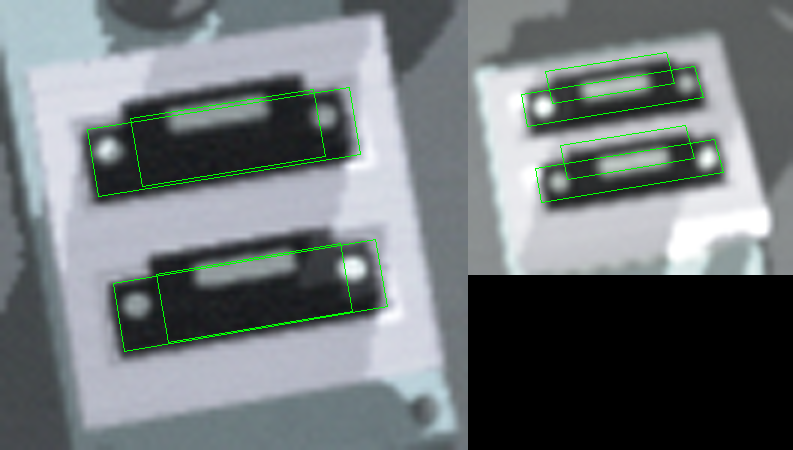

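The overlay (scene, left panel) shows the labels at (218,115) and (245,268), well above the predicted block centres. The connectors seem to be resting tilted, probably with the far edge on the lower chamfer. I'll fit their poses to check.

```bash
cat > pose.py <<'E'
from fit2 import *
b=grab_frame('scene'); a=grab_frame('top'); o,R=T([.5919,.0298,.0791,.1962])
def cv(c,off,k): return [(np.array(p)+.5)/k-.5+off for p in c]
def fit(cx,sc,tp):
    U=np.array(sc+tp)
    def f(q):
        x,y,z,t=q; P=[]
        for d,h in((.0457,.018),(-.0457,.018),(0,.034)):   # tilt t about nest y: 0 = seated
            P.append(o+R@[cx+x+np.sin(t)*h, y+d, z+np.cos(t)*h])
        return (np.vstack([proj(b,P),proj(a,P)])-U).ravel()
    s=least_squares(f,[0,0,-.012,.2]); print('x,y,z mm',(s.x[:3]*1000).round(1),'tilt deg (30=level)',np.degrees(s.x[3]).round(1),'res',np.abs(s.fun).max().round(2))
if __name__=='__main__':
    S=lambda c: cv(c,np.array([230,222]),6); Tp=lambda c: cv([(u-468,v) for u,v in c],np.array([255,160]),5)
    # order +y nest (world -y): scene left, top right
    fit(.032,S([(107,150),(325,115),(218,115)]),Tp([(707,158),(558,182),(633,160)]))
    fit(-.032,S([(136,304),(351,267),(245,268)]),Tp([(686,83),(543,106),(615,87)]))
E
python3 pose.py
```

```text
x,y,z mm [-2.5  2.6 -7.7] tilt deg (30=level) 20.6 res 0.26
x,y,z mm [-4.   2.1 -6.6] tilt deg (30=level) 25.2 res 0.47
```

Both connectors are wedged: tilt 20-25° of 30°, with the far edge on the low chamfer. I'll nudge each one up-slope with closed fingers low on its far face, lower connector first.

Call:
apply_moves --series '[{"dx": -18, "dy": -34, "dz": 0, "turn": 0, "jaw": 1}, {"dx": -36, "dy": -68, "dz": 0, "turn": -0.1, "jaw": 1}, {"dx": -54, "dy": -102, "dz": 0, "turn": -0.2, "jaw": 1}, {"dx": -72, "dy": -136, "dz": 0, "turn": -0.3, "jaw": 1}, {"dx": -90, "dy": -170, "dz": 0, "turn": -0.4, "jaw": 1}]'

```text
time: 28.1
tool_pos: [0.6318, -0.0072, 0.3014]
tool_rot: [0.0, 0.952, -0.305, 0.0]
contact_force: [0.4, 0.1, -0.9]
gripper_width: 0.299
grasp_force: 0.0
```

Call:
apply_moves --series '[{"dx": 0, "dy": 0, "dz": 0, "turn": -0.12, "jaw": 1}, {"dx": 0, "dy": 0, "dz": 0, "turn": -0.24, "jaw": 1}, {"dx": 0, "dy": 0, "dz": 0, "turn": -0.36, "jaw": 1}, {"dx": 0, "dy": 0, "dz": 0, "turn": -0.48, "jaw": 1}, {"dx": 0, "dy": 0, "dz": 0, "turn": -0.6, "jaw": 1}]'

```text
time: 28.52
tool_pos: [0.6311, -0.0086, 0.3012]
tool_rot: [-0.0, 1.0, -0.009, -0.0]
contact_force: [-0.0, -0.2, 0.1]
gripper_width: -0.002
grasp_force: 0.0
```

Call:
apply_moves --series '[{"dx": 0, "dy": 0, "dz": 0, "turn": -0.12, "jaw": 1}, {"dx": 0, "dy": 0, "dz": 0, "turn": -0.22, "jaw": 1}, {"dx": 0, "dy": 0, "dz": 0, "turn": -0.22, "jaw": 1}, {"dx": 0, "dy": 0, "dz": 0, "turn": -0.22, "jaw": 1}]'

```text
time: 28.85
tool_pos: [0.6311, -0.0088, 0.3013]
tool_rot: [-0.0, 0.995, 0.096, -0.0]
contact_force: [0.4, -0.4, 0.8]
gripper_width: -0.003
grasp_force: 0.0
```

```bash
python3 s.py .665 .044 .15 -1.374
```

```text
28.85 pos [ 0.6311 -0.0088  0.3013] yaw_y -1.3775 zaxis [-1.e-04 -0.e+00 -1.e+00] F [ 0.4 -0.4  0.8] w -0.003 j [-0.13  0.04  1.54 -0.    1.56  1.25]
shift mm [ 43.4 -45.3 151.3] turn -0.004
```

Call:
apply_moves --series '[{"dx": 25, "dy": -25, "dz": 10, "turn": 0, "jaw": 1}, {"dx": 46, "dy": -43, "dz": 30, "turn": 0, "jaw": 1}, {"dx": 46, "dy": -43, "dz": 70, "turn": 0, "jaw": 1}, {"dx": 46, "dy": -43, "dz": 110, "turn": 0, "jaw": 1}, {"dx": 46, "dy": -43, "dz": 150, "turn": 0, "jaw": 1}]'

```text
time: 29.27
tool_pos: [0.6683, 0.0429, 0.1504]
tool_rot: [0.0, 0.995, 0.097, 0.001]
contact_force: [0.7, 0.4, -1.2]
gripper_width: -0.002
grasp_force: 0.0
```

Call:
apply_moves --series '[{"dx": 0, "dy": 0, "dz": 30, "turn": 0, "jaw": 1}, {"dx": 0, "dy": 0, "dz": 55, "turn": 0, "jaw": 1}, {"dx": 0, "dy": 0, "dz": 67, "turn": 0, "jaw": 1}, {"dx": 0, "dy": 0, "dz": 70, "turn": 0, "jaw": 1}, {"dx": 0, "dy": 0, "dz": 70, "turn": 0, "jaw": 1}]'

```text
time: 29.68
tool_pos: [0.6677, 0.0423, 0.081]
tool_rot: [-0.0, 0.995, 0.097, -0.0]
contact_force: [0.0, -0.8, 0.2]
gripper_width: 0.004
grasp_force: 0.0
```

```bash
cat > hp.py <<'E'
from h import *
w=.1962; s=state()['tool_pos']; e=np.array([np.cos(w),np.sin(w)])
for n,h in(('hole0',[.6191,.0352]),('hole1',[.5647,.0244])): d=s[:2]-h; print(n,"h'",(d@e*1000).round(1),'lat(left)',((d@[-e[1],e[0]])*1000).round(1),'z',s[2].round(4))
E
python3 hp.py; python3 s.py
```

```text
hole0 h' 49.1 lat(left) -2.5 z 0.081
hole1 h' 104.6 lat(left) -2.6 z 0.081
29.6833 pos [0.6677 0.0423 0.081 ] yaw_y -1.376 zaxis [-8.e-04  0.e+00 -1.e+00] F [ 0.  -0.8  0.2] w 0.004 j [-0.05  0.3   1.63 -0.    1.21  1.33]
```

Call:
apply_moves --series '[{"dx": -7, "dy": 0, "dz": 0, "turn": 0, "jaw": 1}, {"dx": -13, "dy": 0, "dz": 0, "turn": 0, "jaw": 1}, {"dx": -16, "dy": 0, "dz": 0, "turn": 0, "jaw": 1}, {"dx": -18, "dy": 0, "dz": 0, "turn": 0, "jaw": 1}, {"dx": -18, "dy": 0, "dz": 0, "turn": 0, "jaw": 1}]'

```text
time: 30.1
tool_pos: [0.6501, 0.0387, 0.0824]
tool_rot: [0.0, 0.995, 0.098, 0.001]
contact_force: [-0.2, -0.1, 0.6]
gripper_width: -0.002
grasp_force: 0.0
```

Call:
apply_moves --series '[{"dx": -1, "dy": 0, "dz": 0, "turn": 0, "jaw": 1}, {"dx": -2, "dy": 0, "dz": 0, "turn": 0, "jaw": 1}, {"dx": -3, "dy": 0, "dz": 0, "turn": 0, "jaw": 1}, {"dx": -3, "dy": 0, "dz": 0, "turn": 0, "jaw": 1}]'

```text
time: 30.43
tool_pos: [0.6471, 0.0382, 0.0812]
tool_rot: [-0.0, 0.995, 0.098, -0.0]
contact_force: [0.4, 0.1, -0.3]
gripper_width: 0.002
grasp_force: 0.0
```

Call:
apply_moves --series '[{"dx": -1, "dy": 0, "dz": 0, "turn": 0, "jaw": 1}, {"dx": -2, "dy": 0, "dz": 0, "turn": 0, "jaw": 1}, {"dx": -3, "dy": 0, "dz": 0, "turn": 0, "jaw": 1}, {"dx": -3, "dy": 0, "dz": 0, "turn": 0, "jaw": 1}]'

```text
time: 30.77
tool_pos: [0.6449, 0.0377, 0.0818]
tool_rot: [0.0, 0.995, 0.098, 0.001]
contact_force: [2.7, -0.0, 1.3]
gripper_width: 0.001
grasp_force: 1.1
```

```bash
python3 hp.py; cat > lab.py <<'E'
# label (bright blob on black) and circle centroids on each seated connector, scene picture
from h import *
b=grab_frame('scene'); g=b['pixels'].mean(2)
for n,(u0,v0,u1,v1) in(('up',(243,230,292,258)),('low',(246,258,300,284))):
    r=cv2.GaussianBlur(g[v0:v1,u0:u1].astype(np.float32),(3,3),.5); d=(r<75).astype(np.uint8)
    hull=cv2.convexHull(np.argwhere(cv2.morphologyEx(d,cv2.MORPH_OPEN,np.ones((2,2),np.uint8)))[:,::-1].astype(np.int32)); m=np.zeros_like(d); cv2.fillConvexPoly(m,hull,1); m=cv2.erode(m,np.ones((3,3),np.uint8))
    k,l,st,c=cv2.connectedComponentsWithStats(((r>90)&(m>0)).astype(np.uint8))
    print(n,[(int(st[i,4]),(c[i]+[u0,v0]).round(1).tolist()) for i in range(1,k) if st[i,4]>4])
E
python3 lab.py
```

```text
hole0 h' 25.8 lat(left) -2.6 z 0.0818
hole1 h' 81.2 lat(left) -2.6 z 0.0818
up [(177, [272.1, 243.7])]
low [(18, [293.4, 265.8]), (23, [271.5, 277.4]), (12, [281.0, 275.9]), (13, [263.2, 279.5])]
```

Call:
apply_moves --series '[{"dx": -1, "dy": 0, "dz": 0, "turn": 0, "jaw": 1}, {"dx": -2, "dy": 0, "dz": 0, "turn": 0, "jaw": 1}, {"dx": -2, "dy": 0, "dz": 0, "turn": 0, "jaw": 1}]'

```text
time: 31.07
tool_pos: [0.6436, 0.0373, 0.0825]
tool_rot: [0.0, 0.995, 0.098, 0.002]
contact_force: [4.0, 1.9, 1.9]
gripper_width: 0.002
grasp_force: 2.7
```

Call:
apply_moves --series '[{"dx": -1, "dy": 0, "dz": 0, "turn": 0, "jaw": 1}, {"dx": -2, "dy": 0, "dz": 0, "turn": 0, "jaw": 1}, {"dx": -2, "dy": 0, "dz": 0, "turn": 0, "jaw": 1}]'

```text
time: 31.32
tool_pos: [0.6425, 0.0371, 0.0832]
tool_rot: [0.0, 0.995, 0.098, 0.003]
contact_force: [6.5, 2.0, 3.1]
gripper_width: -0.002
grasp_force: 3.3
```

Call:
apply_moves --series '[{"dx": 2, "dy": 0, "dz": 0, "turn": 0, "jaw": 1}, {"dx": 4, "dy": 0, "dz": 0, "turn": 0, "jaw": 1}, {"dx": 7, "dy": 0, "dz": 0, "turn": 0, "jaw": 1}, {"dx": 14, "dy": 0, "dz": 0, "turn": 0, "jaw": 1}, {"dx": 30, "dy": 0, "dz": -20, "turn": 0, "jaw": 1}]'

```text
time: 31.73
tool_pos: [0.665, 0.0428, 0.095]
tool_rot: [-0.001, 0.995, 0.098, -0.007]
contact_force: [-0.3, -0.1, -0.9]
gripper_width: -0.001
grasp_force: 0.0
```

Call:
apply_moves --series '[{"dx": 10, "dy": 0, "dz": -35, "turn": 0, "jaw": 1}, {"dx": 10, "dy": 0, "dz": -70, "turn": 0, "jaw": 1}, {"dx": 10, "dy": 0, "dz": -100, "turn": 0, "jaw": 1}]'

```text
time: 31.98
tool_pos: [0.68, 0.0448, 0.2024]
tool_rot: [-0.0, 0.995, 0.098, -0.001]
contact_force: [0.5, 0.1, 0.9]
gripper_width: -0.001
grasp_force: 0.0
```

```bash
python3 - <<'E'
from h import *
b=grab_frame('scene'); g=b['pixels'].mean(2).astype(int); save(b,'s6.png')
for v in range(230,284,1): print(v,''.join(str(min(9,g[v,u]//26)) for u in range(238,302)))
a=grab_frame('top'); save(a,'t6.png'); g=a['pixels'].mean(2).astype(int)
for v in range(168,206,1): print(v,''.join(str(min(9,g[v,u]//26)) for u in range(255,318)))
E
```

```text
230 7777777776544566664111111111111111111112111111111111111122344444
231 7777777776776778874211111111111111111111111111111111111232333343
232 7777877888888888873111111111111111111111111111111111111223432333
233 8888888888888888752111111111111111111111111111111111111123443344
234 8888888888888887631111111111111111111111111111111111111123444467
235 8888888888888887421111111111111111111111111111111111111113445567
236 8888888888888887422111111111111111111111111111111111111112334456
237 8888888888888887422111111111111111111111111111111111111112333334
238 8888888888887655322111111111111111111111111111111111111122332223
239 8888888765664333221111111111111111111111111111111111111223322222
240 8888887532332232221111111111111111111111111111111111112233221112
241 8888775311222333221111111111111111111111111111111111112223221111
242 8887665222223333221111111111111111111111111111111111112223221111
243 8887764223333233322111111111111111111111111111111111111122221111
244 8888753223332333322211111111111111111111111111111111111111211112
245 8888752233323333332222111111111111111111111111111112211111111
[... 4509 characters left out ...]
33222223588999753334
196 333344444444444444444444444343333333333333333222344678899853344
197 333334444444444444444444444443333333333333333234677788999864345
198 333444444444444444444444444434333333333333333246888888988874455
199 333444444444444444444444444433333333333333332246899888888875455
200 333444444444444444444444444433333333333333333246888888888886555
201 333444444444444444444444444433333333333333332246888889999998655
202 333444444444444444444444444443333333333333332247999999999999655
203 334444444444444444444444444443333333333333322248999999999999755
204 334444444444444444444444444444333333333333332359999999999999755
205 333444444444444444444444444443333333333333332359999999999999755
```

The lower connector is now flat: its label lies on the line of its two circles. Same nudge for the upper one.

```bash
python3 s.py .5966 .028 .113 -1.374
```

```text
32.0833 pos [0.6831 0.0446 0.2088] yaw_y -1.3749 zaxis [ 1.070e-02 -6.000e-04 -9.999e-01] F [ 0.5 -0.   0.9] w -0.002 j [-0.04  0.21  1.51 -0.    1.41  1.33]
shift mm [-89.1  -0.8  94.8] turn -0.001
```

Call:
apply_moves --series '[{"dx": -30, "dy": 0, "dz": 0, "turn": 0, "jaw": 1}, {"dx": -60, "dy": 0, "dz": 0, "turn": 0, "jaw": 1}, {"dx": -85, "dy": 0, "dz": 0, "turn": 0, "jaw": 1}, {"dx": -85, "dy": 0, "dz": 20, "turn": 0, "jaw": 1}, {"dx": -85, "dy": 0, "dz": 40, "turn": 0, "jaw": 1}]'

```text
time: 32.5
tool_pos: [0.5957, 0.0279, 0.1615]
tool_rot: [0.0, 0.995, 0.098, 0.001]
contact_force: [0.8, -0.7, -0.7]
gripper_width: -0.002
grasp_force: 0.0
```

Call:
apply_moves --series '[{"dx": 0, "dy": 0, "dz": 0, "turn": 0, "jaw": 1}, {"dx": 0, "dy": 0, "dz": 0, "turn": 0, "jaw": 1}, {"dx": 0, "dy": 0, "dz": 0, "turn": 0, "jaw": 1}]'

```text
time: 32.75
tool_pos: [0.5965, 0.0281, 0.1615]
tool_rot: [-0.0, 0.995, 0.098, -0.0]
contact_force: [-1.1, -0.1, 0.1]
gripper_width: 0.003
grasp_force: 0.0
```

```bash
python3 s.py .5961 .028 .113 -1.374; python3 hp.py
```

```text
32.75 pos [0.5965 0.0281 0.1615] yaw_y -1.3749 zaxis [-5.e-04 -0.e+00 -1.e+00] F [-1.1 -0.1  0.1] w 0.003 j [-0.08  0.06  1.76 -0.    1.32  1.3 ]
shift mm [-0.4  0.1 48.5] turn -0.001
hole0 h' -23.6 lat(left) -2.5 z 0.1615
hole1 h' 31.9 lat(left) -2.5 z 0.1615
```

Call:
apply_moves --series '[{"dx": 0, "dy": 0, "dz": 12, "turn": 0, "jaw": 1}, {"dx": 0, "dy": 0, "dz": 24, "turn": 0, "jaw": 1}, {"dx": 0, "dy": 0, "dz": 34, "turn": 0, "jaw": 1}, {"dx": 0, "dy": 0, "dz": 40, "turn": 0, "jaw": 1}, {"dx": 0, "dy": 0, "dz": 40, "turn": 0, "jaw": 1}]'

```text
time: 33.17
tool_pos: [0.5947, 0.0282, 0.1184]
tool_rot: [-0.0, 0.995, 0.098, -0.002]
contact_force: [0.2, 0.2, -0.7]
gripper_width: -0.001
grasp_force: 0.0
```

Call:
apply_moves --series '[{"dx": 0, "dy": 0, "dz": 3, "turn": 0, "jaw": 1}, {"dx": 0, "dy": 0, "dz": 6, "turn": 0, "jaw": 1}, {"dx": 0, "dy": 0, "dz": 8, "turn": 0, "jaw": 1}, {"dx": 0, "dy": 0, "dz": 8, "turn": 0, "jaw": 1}, {"dx": 0, "dy": 0, "dz": 8, "turn": 0, "jaw": 1}]'

```text
time: 33.58
tool_pos: [0.5964, 0.0281, 0.1135]
tool_rot: [0.0, 0.995, 0.098, 0.0]
contact_force: [-0.5, 0.7, -0.3]
gripper_width: 0.003
grasp_force: 0.0
```

Call:
apply_moves --series '[{"dx": -2, "dy": 0, "dz": 0, "turn": 0, "jaw": 1}, {"dx": -4, "dy": 0, "dz": 0, "turn": 0, "jaw": 1}, {"dx": -6, "dy": 0, "dz": 0, "turn": 0, "jaw": 1}, {"dx": -7, "dy": 0, "dz": 0, "turn": 0, "jaw": 1}, {"dx": -7, "dy": 0, "dz": 0, "turn": 0, "jaw": 1}]'

```text
time: 34.0
tool_pos: [0.5902, 0.0268, 0.1142]
tool_rot: [0.0, 0.995, 0.098, 0.001]
contact_force: [3.9, 0.7, 0.3]
gripper_width: 0.001
grasp_force: 1.6
```

```bash
python3 hp.py
```

```text
hole0 h' -30.0 lat(left) -2.6 z 0.1142
hole1 h' 25.4 lat(left) -2.6 z 0.1142
```

Call:
apply_moves --series '[{"dx": -1, "dy": 0, "dz": 0, "turn": 0, "jaw": 1}, {"dx": -2, "dy": 0, "dz": 0, "turn": 0, "jaw": 1}, {"dx": -3, "dy": 0, "dz": 0, "turn": 0, "jaw": 1}, {"dx": -3, "dy": 0, "dz": 0, "turn": 0, "jaw": 1}]'

```text
time: 34.33
tool_pos: [0.5885, 0.0263, 0.1152]
tool_rot: [0.0, 0.995, 0.098, 0.003]
contact_force: [4.4, 1.4, 3.5]
gripper_width: 0.002
grasp_force: 3.0
```

Call:
apply_moves --series '[{"dx": 2, "dy": 0, "dz": 0, "turn": 0, "jaw": 1}, {"dx": 4, "dy": 0, "dz": 0, "turn": 0, "jaw": 1}, {"dx": 7, "dy": 0, "dz": 0, "turn": 0, "jaw": 1}, {"dx": 10, "dy": 0, "dz": 0, "turn": 0, "jaw": 1}, {"dx": 10, "dy": 0, "dz": 0, "turn": 0, "jaw": 1}]'

```text
time: 34.75
tool_pos: [0.596, 0.0282, 0.1125]
tool_rot: [-0.0, 0.995, 0.098, -0.001]
contact_force: [-0.7, 0.5, -0.4]
gripper_width: 0.003
grasp_force: 0.0
```

Call:
apply_moves --series '[{"dx": 0, "dy": 0, "dz": -15, "turn": 0, "jaw": 1}, {"dx": 0, "dy": 0, "dz": -50, "turn": 0, "jaw": 1}, {"dx": 0, "dy": 0, "dz": -90, "turn": 0, "jaw": 1}, {"dx": 0, "dy": 0, "dz": -130, "turn": 0, "jaw": 0.5}, {"dx": 0, "dy": 0, "dz": -170, "turn": 0, "jaw": 0}]'

```text
time: 35.17
tool_pos: [0.5954, 0.0282, 0.2842]
tool_rot: [-0.0, 0.995, 0.098, -0.001]
contact_force: [1.4, -0.8, 0.6]
gripper_width: 0.269
grasp_force: 0.0
```

Call:
apply_moves --series '[{"dx": 0, "dy": 0, "dz": -18, "turn": 0, "jaw": 0}, {"dx": -20, "dy": 30, "dz": -18, "turn": 0, "jaw": 0}, {"dx": -40, "dy": 60, "dz": -18, "turn": 0, "jaw": 0}, {"dx": -60, "dy": 95, "dz": -18, "turn": 0, "jaw": 0}, {"dx": -75, "dy": 130, "dz": -18, "turn": 0, "jaw": 0}]'

```text
time: 35.58
tool_pos: [0.5466, -0.1149, 0.3012]
tool_rot: [-0.0, 0.995, 0.098, -0.0]
contact_force: [-0.2, -0.5, -0.2]
gripper_width: 0.974
grasp_force: 0.0
```

```bash
python3 s.py .5326 -.1741 .30 -2.59; python3 - <<'E'
from h import *
b=grab_frame('scene'); g=b['pixels'].mean(2).astype(int); save(b,'s7.png')
for v in range(230,284,1): print(v,''.join(str(min(9,g[v,u]//26)) for u in range(238,302)))
a=grab_frame('top'); save(a,'t7.png'); g=a['pixels'].mean(2).astype(int)
for v in range(168,206,1): print(v,''.join(str(min(9,g[v,u]//26)) for u in range(255,318)))
E
```

```text
35.5833 pos [ 0.5466 -0.1149  0.3012] yaw_y -1.3738 zaxis [-0.001  0.    -1.   ] F [-0.2 -0.5 -0.2] w 0.974 j [-0.34 -0.13  1.71 -0.    1.57  1.03]
shift mm [-25.3  55.3   1.2] turn 1.216
230 7777777776545566666777777777777777777777777777777777788753223444
231 7777777777777788877777777777777777777777777777777777788873223444
232 7788887888888888877777777777777777777777777777777777888873223444
233 8888888888888888777777777777777777777777777777777778888874334444
234 8888888888888888777777777777777777777777777777777777888875444444
235 8888888888888888777777777777777777777777777766666667888875444444
236 8888888888888887777777777777777777777776666666666667888886444444
237 7888888888888887777777777777777676666666666666666667888887544444
238 7888888888888887777777777766666666666665444444434567888887544444
239 7788888888888887777776666666666654444332222222112567888887544444
240 7788888888777776666666666654433322221111111111112467888888644444
241 7788777777766666666654443322211111111111111112222467888888644444
242 7777766666677654433322221111111122222111111235542467888888644444
243 77777776766
[... 4697 characters left out ...]
11122223588887643334
196 555567889999986345542111111111111111111111111112223578887753344
197 555557899999986324431111111111111111111111122334455788888754345
198 555557899999986312211111111111111111122233445677778888888764455
199 555557888999986421111111111111122333444566677888888888888865455
200 555557888899886421111111122233445566666777788998888888888875555
201 555556788888887521222233445566667777777777788888888889999987555
202 555556788998877643445566667777777777777777788889999999999999655
203 555555788999877766667777777777777777777777889999999999999999755
204 555555788999887777777777777777777777777778999999999999999999745
205 555555788999887777777777777777777777777789999999999999999999745
```

```bash
python3 - <<'E'
from pose import *
def cen(f,u0,v0,u1,v1):
    g=f['pixels'].mean(2)[v0:v1+1,u0:u1+1]; w=np.clip(g-55,0,None); V,U=np.mgrid[v0:v1+1,u0:u1+1]; return np.array([(w*U).sum(),(w*V).sum()])/w.sum()
def label(f,u0,v0,u1,v1):
    g=f['pixels'].mean(2)[v0:v1+1,u0:u1+1]; m=(g>95).astype(np.uint8); k,l,st,c=cv2.connectedComponentsWithStats(m); i=1+st[1:,4].argmax(); print(st[i]); return c[i]+[u0,v0]
# order nest +y (world -y) first: scene left / top right
up_s=[cen(b,246,247,251,251),cen(b,281,241,286,245),label(b,257,242,275,249)]
lo_s=[cen(b,250,273,255,276),cen(b,286,266,291,270),label(b,261,268,280,275)]
up_t=[cen(a,299,188,304,191),cen(a,268,195,273,197),label(a,278,188,293,192)]
lo_t=[cen(a,296,173,301,177),cen(a,267,180,271,182),label(a,277,173,290,177)]
for x in(up_s,up_t,lo_s,lo_t): print(np.round(x,1).tolist())
fit(.032,up_s,up_t); fit(-.032,lo_s,lo_t)
fit(.032,up_s,up_s) if 0 else None
E
```

```text
[ 1  1 17  6 73]
[ 2  1 17  7 76]
[ 0  0 16  5 54]
[ 0  0 14  5 52]
[[248.0, 249.2], [283.7, 243.4], [266.5, 245.6]]
[[302.0, 189.5], [270.0, 195.9], [285.7, 189.4]]
[[252.4, 274.7], [288.5, 268.6], [270.9, 271.6]]
[[298.8, 174.7], [269.1, 180.9], [282.8, 174.4]]
x,y,z mm [ -3.    1.2 -11.7] tilt deg (30=level) 0.8 res 1.94
x,y,z mm [ -1.8   2.3 -11.3] tilt deg (30=level) -1.3 res 0.86
```

Both connectors are seated flat (tilt about 0-1°, z about -11.5 mm). Now swing the lamp back.

Call:
apply_moves --series '[{"dx": -12, "dy": 27, "dz": 0, "turn": 0.12, "jaw": 0}, {"dx": -25, "dy": 55, "dz": 0, "turn": 0.24, "jaw": 0}, {"dx": -25, "dy": 55, "dz": 0, "turn": 0.36, "jaw": 0}, {"dx": -25, "dy": 55, "dz": 0, "turn": 0.48, "jaw": 0}, {"dx": -25, "dy": 55, "dz": 0, "turn": 0.6, "jaw": 0}]'

```text
time: 36.3
tool_pos: [0.5345, -0.1718, 0.301]
tool_rot: [-0.0, 0.979, -0.203, -0.0]
contact_force: [0.7, 0.3, 0.5]
gripper_width: 0.999
grasp_force: 0.0
```

Call:
apply_moves --series '[{"dx": 0, "dy": 0, "dz": 0, "turn": 0.12, "jaw": 0}, {"dx": 0, "dy": 0, "dz": 0, "turn": 0.24, "jaw": 0}, {"dx": 0, "dy": 0, "dz": 0, "turn": 0.36, "jaw": 0}, {"dx": 0, "dy": 0, "dz": 0, "turn": 0.48, "jaw": 0}, {"dx": 0, "dy": 0, "dz": 0, "turn": 0.6, "jaw": 0}]'

```text
time: 36.72
tool_pos: [0.5347, -0.1712, 0.3011]
tool_rot: [-0.0, 0.876, -0.483, -0.0]
contact_force: [-0.1, -1.0, 0.7]
gripper_width: 1.003
grasp_force: 0.0
```

Call:
apply_moves --series '[{"dx": 0, "dy": 0, "dz": 20, "turn": 0, "jaw": 0}, {"dx": 0, "dy": 0, "dz": 40, "turn": 0, "jaw": 0}, {"dx": 0, "dy": 0, "dz": 60, "turn": 0, "jaw": 0}, {"dx": 0, "dy": 0, "dz": 76, "turn": 0, "jaw": 0}, {"dx": 0, "dy": 0, "dz": 76, "turn": 0, "jaw": 0}]'

```text
time: 37.13
tool_pos: [0.5325, -0.1704, 0.2206]
tool_rot: [0.0, 0.877, -0.48, -0.004]
contact_force: [0.2, 0.9, -0.3]
gripper_width: 1.0
grasp_force: 0.0
```

Call:
apply_moves --series '[{"dx": 0, "dy": 0, "dz": 0, "turn": 0, "jaw": 0.5}, {"dx": 0, "dy": 0, "dz": 0, "turn": 0, "jaw": 0.5}, {"dx": 0, "dy": 0, "dz": 0, "turn": 0, "jaw": 0.5}, {"dx": 0, "dy": 0, "dz": 0, "turn": 0, "jaw": 0.5}]'

```text
time: 37.47
tool_pos: [0.535, -0.1729, 0.2271]
tool_rot: [-0.0, 0.877, -0.481, 0.001]
contact_force: [-0.1, -0.4, 0.5]
gripper_width: 0.5
grasp_force: 0.0
```

```bash
python3 s.py .5326 -.1741 .224 -2.59
```

```text
37.4667 pos [ 0.535  -0.1729  0.2271] yaw_y -2.5746 zaxis [ 0.0025 -0.0012 -1.    ] F [-0.1 -0.4  0.5] w 0.5 j [-0.45 -0.08  1.79  0.    1.44  2.13]
shift mm [-0.3  2.6  3.1] turn 0.015
```

Call:
apply_moves --series '[{"dx": -1.5, "dy": -24, "dz": 0, "turn": -0.12, "jaw": 0.5}, {"dx": -6, "dy": -48, "dz": 0, "turn": -0.24, "jaw": 0.5}, {"dx": -13, "dy": -71, "dz": 0, "turn": -0.36, "jaw": 0.5}, {"dx": -23, "dy": -94, "dz": 0, "turn": -0.48, "jaw": 0.5}, {"dx": -32, "dy": -110, "dz": 0, "turn": -0.57, "jaw": 0.5}]'

```text
time: 37.88
tool_pos: [0.611, -0.0858, 0.2263]
tool_rot: [0.0, 0.977, -0.213, 0.001]
contact_force: [-2.1, -1.6, -0.2]
gripper_width: 0.498
grasp_force: 0.6
```

Call:
apply_moves --series '[{"dx": -1.5, "dy": -24, "dz": 0, "turn": -0.12, "jaw": 0.5}, {"dx": -6, "dy": -48, "dz": 0, "turn": -0.24, "jaw": 0.5}, {"dx": -13, "dy": -71, "dz": 0, "turn": -0.36, "jaw": 0.5}, {"dx": -23, "dy": -94, "dz": 0, "turn": -0.48, "jaw": 0.5}, {"dx": -30, "dy": -107, "dz": 0, "turn": -0.55, "jaw": 0.5}]'

```text
time: 38.3
tool_pos: [0.6281, 0.025, 0.2263]
tool_rot: [-0.0, 0.998, 0.061, 0.001]
contact_force: [-0.0, 0.6, 0.6]
gripper_width: 0.5
grasp_force: 0.0
```

Call:
apply_moves --series '[{"dx": 0, "dy": 0, "dz": 0, "turn": 0, "jaw": 0.5}, {"dx": 0, "dy": 0, "dz": 0, "turn": 0, "jaw": 0.5}, {"dx": 0, "dy": 0, "dz": 0, "turn": 0, "jaw": 0.5}]'

```text
time: 38.55
tool_pos: [0.6278, 0.0222, 0.2259]
tool_rot: [0.0, 0.998, 0.057, 0.0]
contact_force: [-0.0, -0.2, 0.1]
gripper_width: 0.504
grasp_force: 0.0
```

```bash
python3 s.py .626 .0367 .227 -1.374;python3 - <<'E'
from h import *
f=grab_frame('scene'); save(f,'s8.png')
for o in spotter.outline_of(f,'lamp_head'):
    e=o['extent']; print(o['conf'],np.round(e,1))
def circ(c,z,r=.05): t=np.linspace(0,6.28,60); return proj(f,np.c_[c[0]+r*np.cos(t),c[1]+r*np.sin(t),0*t+z])
P=np.vstack([circ((.5919,.0298),.163),circ((.5919,.0298),.183)]); print('pred head extent',P.min(0).round(1),P.max(0).round(1))
E
```

```text
38.55 pos [0.6278 0.0222 0.2259] yaw_y -1.457 zaxis [ 1.e-03 -6.e-04 -1.e+00] F [-0.  -0.2  0.1] w 0.504 j [-0.08  0.08  1.63 -0.    1.44  1.37]
shift mm [ -0.2 -14.7  -1.1] turn -0.083
0.91 [244.2 222.7 285.7 251.5]
pred head extent [247.1 216.1] [290.2 255.5]
```

Call:
apply_moves --series '[{"dx": 0, "dy": -3, "dz": 0, "turn": 0, "jaw": 0.5}, {"dx": 0, "dy": -6, "dz": 0, "turn": 0, "jaw": 0.5}, {"dx": 0, "dy": -8, "dz": 0, "turn": 0, "jaw": 0.5}, {"dx": 0, "dy": -8, "dz": 0, "turn": 0, "jaw": 0.5}, {"dx": 0, "dy": -8, "dz": 0, "turn": 0, "jaw": 0}]'

```text
time: 39.07
tool_pos: [0.6266, 0.0309, 0.2253]
tool_rot: [0.0, 0.998, 0.058, -0.0]
contact_force: [0.4, 0.1, -0.2]
gripper_width: 0.628
grasp_force: 0.0
```

Call:
apply_moves --series '[{"dx": 0, "dy": 0, "dz": 0, "turn": 0, "jaw": 0}, {"dx": 0, "dy": 0, "dz": 0, "turn": 0, "jaw": 0}, {"dx": 0, "dy": 0, "dz": -30, "turn": 0, "jaw": 0}, {"dx": 0, "dy": 0, "dz": -70, "turn": 0, "jaw": 0}, {"dx": 0, "dy": 0, "dz": -100, "turn": 0, "jaw": 0}]'

```text
time: 39.48
tool_pos: [0.6266, 0.0308, 0.3272]
tool_rot: [0.0, 0.998, 0.058, 0.0]
contact_force: [-0.2, -0.0, 1.2]
gripper_width: 1.0
grasp_force: 0.0
```

Call:
apply_moves --series '[{"dx": 0, "dy": -40, "dz": 0, "turn": 0, "jaw": 0}, {"dx": 0, "dy": -80, "dz": 0, "turn": 0, "jaw": 0}, {"dx": 0, "dy": -120, "dz": 0, "turn": 0, "jaw": 0}, {"dx": 0, "dy": -160, "dz": 0, "turn": 0, "jaw": 0}, {"dx": 0, "dy": -200, "dz": 0, "turn": 0, "jaw": 0}]'

```text
time: 39.9
tool_pos: [0.6031, 0.2312, 0.3256]
tool_rot: [-0.0, 0.998, 0.058, 0.0]
contact_force: [0.2, 0.5, -0.3]
gripper_width: 1.002
grasp_force: 0.0
```

Call:
apply_moves --series '[{"dx": 0, "dy": 0, "dz": 0, "turn": 0, "jaw": 0}, {"dx": 0, "dy": 0, "dz": 0, "turn": 0, "jaw": 0}, {"dx": 0, "dy": 0, "dz": 0, "turn": 0, "jaw": 0}, {"dx": 0, "dy": 0, "dz": 0, "turn": 0, "jaw": 0}]'

```text
time: 40.23
tool_pos: [0.6038, 0.2284, 0.3253]
tool_rot: [0.0, 0.998, 0.057, -0.0]
contact_force: [1.0, 0.2, 0.2]
gripper_width: 1.0
grasp_force: 0.0
```

```bash
python3 s.py; python3 - <<'E'
from h import *
def circ(f,c,z,r=.05): t=np.linspace(0,6.28,60); return proj(f,np.c_[c[0]+r*np.cos(t),c[1]+r*np.sin(t),0*t+z])
for n in('scene','top'):
    f=grab_frame(n); save(f,n[0]+'9.png')
    for o in spotter.outline_of(f,'lamp_head'): print(n,o['conf'],np.round(o['extent'],1))
    P=np.vstack([circ(f,(.5919,.0298),.163),circ(f,(.5919,.0298),.183)]); print('pred',P.min(0).round(1),P.max(0).round(1))
    g=f['pixels'].mean(2).astype(int)
    if n=='scene':
        for v in range(212,284,2): print(v,''.join(str(min(9,g[v,u]//26)) for u in range(238,302)))
E
```

```text
40.2333 pos [0.6038 0.2284 0.3253] yaw_y -1.4564 zaxis [-0.e+00 -4.e-04 -1.e+00] F [1.  0.2 0.2] w 1.0 j [ 0.25  0.07  1.47 -0.    1.6   1.7 ]
scene 0.79 [244.3 168.1 283.  253.1]
pred [247.1 216.1] [290.2 255.5]
212 6677777777765555567788877764444444444444444444322222222234444444
214 7777777777544445567777777776665554444444444444322222222344444444
216 7777777775445667777777777777777777765444444444432222222344444444
218 7777777765677777777777777777777777777776444444432222223444444444
220 7777777777777777777777777777777777777777764444443222234444444444
222 7777777777777777777777754334567777877777777544444322234444444444
224 7777777777777777777774211111124777777777777754444444566644444444
226 7777777777777777777762111111112577877777778777788888888754444444
228 7777777777777777777762111111112578877777788887888888888764444444
230 7777777777777777777762111111112477787878877787888888888864444444
232 7777777777777777777762111111112578777777777878888888888875444444
234 8887777777777777777763111111112577778887777777777777888886444444
236 8888777777777777777763111111111477877777778776666667888
[... 963 characters left out ...]
235688888864
266 4577777777777666666666676666665443322221111111111122235678888875
268 4567777766677777665443322221111111121222331111113677634788888876
270 4467777766432221111111111222344566666666662111113577523579888887
272 4457777766311122111111112466666666666666653111111111113567988887
274 4456777776322566521111111366554432222111111111112222235899988887
276 3446777776422466421111111111111111111222223445566666677888888888
278 3445777776521111111111111222223445566666677777777777778888888888
280 3445677776532222233445566666777777777777777777777777778888888888
282 2345677776666666667777777777777777777777777777777777778888888888
top 0.8 [272.9 162.4 307.2 250.5]
pred [268.3 161.6] [303.6 197.3]
```

The head is about 10 mm off centre (limit 30 mm), both connectors are still seated and the arm is clear, so I'm handing in.

```bash
python3 -c "
from plant import ticket
print(ticket.job_done())"
```

```text
the job is handed in; nothing more can be done
None
```

The job is handed in at 40 s of the 72 s allowed, with no verdict returned: by my camera measurements both connectors sit flat in their pockets (tilt about 1°, within 3 mm of centre), the lamp head is back over the nest about 10 mm off centre (limit 30 mm), and I never moved against the bowl, screwdriver or jar, though I did not re-check where they stand at the end.

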